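Snap the pump lid onto the vacuum coffee box

TASK

Close the coffee box: pick its lid up by the rib near its balance point, keep it level, lay it loose on the box's two clips (a clip in each end notch, either way round) and let go. Then press it down slowly and gently with shut fingertips, first over one clip and then over the other, until both have clicked over it and the lid sits flush on the rim. Leave the cezve, saucers, canister and glass cup alone.

Things in the scene. Friction and masses are not known exactly. Their poses are not given: they have to be found in the camera images.
- box: Clear plastic storage box, open, 104 x 172 mm, 70 mm high to its rim, with two foil bricks of coffee inside. Origin: centre of its underside, z up, y along its length. It stands on four soft suction feet, so its underside starts 2 to 20 mm above the shelf; a push of some 6 to 10 N on the laid lid squashes them further, by 0 to 12 mm (it cannot be seen how much), until they are solid. It does not slide.
- box_mouth (a point): Centre of the box's mouth at rim height, 70 mm above its underside; same axes. Outside each end wall (+y, -y) stands a springy grey clip, 40 mm wide, upright 91 to 95 mm from the middle. Its barb points in to 86.5 mm: flat underside 9.5 mm above the rim, 2 mm nose, then a lead-in face sloping out and up (0.4 mm out per mm) to 25 mm above the rim.
- lid: Grey plastic lid lying right way up. Plate 108 x 194 mm, 8 mm thick (z = 6 to 14 mm), in each short end a notch 46 mm wide, 7 mm deep (its floor 90 mm from the middle) for a clip, 3 mm play each side. Below it a plug 84 x 148 x 6 mm goes into the box with room to spare. Origin: centre of the plug's underside; z up, y along the length, pump at the +y end. Plate and rib weigh 0.26 kg.
- lid_rib (a point): Rib handle on the lid, a bar along y, 14 mm thick, from y = -50 to +40 mm of the lid's middle, z = 14 to 44 mm. This point: middle of its length (y = -5 mm), z = 36 mm. The balance point lies on the rib between y = +10 and +36 mm (from the lid's middle), depending on the cells in the pump; it shows only on lifting. Held far from it the lid hangs askew.
- pump_top (a point): Dark rubber disc in the middle of the flat top of the battery vacuum pump, a housing 72 x 36 mm at the lid's +y end (y = 46 to 82 mm), 26 mm above the plate (z = 40 mm): the place to press at this end (y = 64 mm). The pump weighs 0.06 to 0.30 kg, by the cells in it.
- bare_pad (a point): Dark rubber disc on the bare end of the lid's plate, where to press at that end: y = -71 mm, on the plate's top (z = 14 mm). The plate is bare from y = -50 to -90 mm.
- lid_end_pump (a point): Middle of the notched end at the pump's side, at the underside of the plate (y = 88 mm, z = 6 mm of the lid). Flush on the rim this point is level with the rim; lying loose on the clips' lead-in faces it is 10 to 21 mm above it; its weight alone does not snap it in. Pushing this end past the barb takes some 8 to 16 N at the press point, then it drops free to the rim.
- lid_end_plain (a point): The same point at the bare end (y = -88 mm, z = 6 mm of the lid).
- cezve: Stainless cezve, 84 mm wide, 88 mm high, with a long handle rising to 122 mm, 175 mm from its axis. Origin: middle of its underside.
- saucers: Stack of three white saucers, 132 mm across, 33 mm high. Origin: middle of its underside.
- canister: Closed tin coffee canister, 95 mm across, 138 mm high. Origin: middle of its underside.
- cup: Glass cup, 68 mm across the rim, 72 mm high. Origin: middle of its underside.
Things that resemble listed ones, but are neither listed nor needed, are in the scene too. What is shaped like the lid but green or orange is not meant.

How it is judged:
On the way, in this order (a step that is already met when the one before it is completed fails the run):
1. the lid is lifted clear of the shelf, level within 7 degrees, held by the rib on the pump's side of the middle (height (world z) of lid above 0.06 m and angle between lid's own z axis and vertical below 0.12 rad and y of the grasp point in the frame of lid between 0.002 and 0.044 m), for 0.3 s.
2. the lid lies loose on both clips, let go, not yet snapped in (horizontal distance between lid and box below 0.008 m and angle between the y axis of lid and the y axis of box, either way round below 0.08 rad and z of lid_end_pump in the frame of box between 0.076 and 0.094 m and z of lid_end_plain in the frame of box between 0.076 and 0.094 m and contact force between the fingers and lid below 0.2 N and linear speed of lid below 0.03 m/s), for 0.2 s.
At the end, for the whole second after the job is handed in: Both ends of the lid lie flush on the box's rim, within 1.5 mm (only possible once each clip has snapped over its end); the lid is centred on the box within 8 mm and 0.08 rad and at rest; the cezve, saucers, canister and cup are within 20 mm of where they stood (z of each of lid_end_pump, lid_end_plain in the frame of box below 0.0715 m and horizontal distance between lid and box below 0.008 m and angle between the y axis of lid and the y axis of box, either way round below 0.08 rad and linear speed of lid below 0.02 m/s and distance of each of cezve, saucers, canister, cup from where it was at the start of the episode below 0.02 m); the robot touches nothing.
It fails at once if the lid is tilted by more than 14 degrees (angle between lid's own z axis and vertical above 0.25 rad).
It fails at once if the lid is forced against the box with more than 60 N (contact force between lid and box above 60 N).
It fails at once if a bystander (cezve, saucers, canister, cup) is pushed away or tipped (distance of any of cezve, saucers, canister, cup from where it was at the start of the episode above 0.02 m or angle between any of cezve, saucers, canister, cup's own z axis and vertical above 0.3 rad).
It also fails if it takes over 72 s, if anything falls off the work surface, if the arm or the gripper's body presses on something with over 40 N, if the wrist force passes 120 N, or if a joint passes its speed limit or range.

ROBOT

A 7-joint arm with a two-finger parallel gripper is mounted at the origin on the work surface. World frame = base frame: x ahead of the robot, y to its left, z up, the work surface at z = 0. Lengths are in m, angles in rad, forces in N, time in s.
With the tool pointing down it reaches from about 0.425 to 0.95 m from the base axis. Payload 16.7 kg.
Tool frame: the origin (TCP) lies between the finger pads; the fingertips stand 25 mm ahead of it and the grasp point (between the pads) lies 6 mm ahead of it; y points along the fingers, x is the direction in which the jaws open and shut, and the axes are right-handed (so a half turn about y gives the same grasp; the last joint's range is limited). The gripper opens to 94 mm and grips with 3 to 60 N. Pads are 16 mm wide; open, the fingers measure 119 mm over their backs; the gripper's body (75 mm by 177 mm) begins 78 mm behind the grasp point.
Start: joints at [1.165, 0.426, 0.074, 1.606, -0.034, 1.111, -0.067], TCP at [0.171, -0.653, 0.23] pointing down, gripper open.
Joint ranges: [-2.85, 2.85], [-0.5, 2.14], [-1.23, 1.37], [0.21, 2.46], [-1.02, 4.16], [0.16, 2.05], [-2.73, 2.73]. Speed limits (rad/s): [1.89, 1.89, 2.39, 2.39, 3.01, 3.01, 3.01].

INTERFACE

Orientations are given as a 3x3 rotation matrix whose columns are the frame's x, y, z axes.
In Python, from plant import status, snapshot, ctrl gives the robot as it stands.
- The arm moves only by the tool step_arm, never from a script. Its argument "series" is a list of rows, each a list of 5 numbers: the gripper command: -1 is shut, 1 is fully open, values between are in proportion, then the shift along the tool's x, y, z in cm, then the turn about the tool's y in rad. In form: [[hand, dx, dy, dz, spin], ...]. A call has exactly 8 rows; each row is the pose to reach, as a shift and turn from the pose commanded when the call began, along the tool's axes at that moment; what a row does not reach only later rows make up. A row lasts 1/12 s, in which the tool goes at most 41.7 mm and 7.16 degrees, less where a joint would pass 70% of its speed; a pose out of reach is approached as far as the arm can. A call with a gripper value outside its range is refused whole. The fingers move at their own pace and stop on an object; "force" is the grip in N (left out, the last holds). Time passes only in rows, so rows that repeat a pose let the fingers close, or fill a call up. It gives the time, the measured TCP pose, the force and the opening at its end, in the units of the state.
- status.read_state(): the state, without advancing time (a new reading comes with each control period).
- snapshot(name): name is "scene" or "top" or "wrist"; returns a dict with "img" (480x640x3 uint8, red, green, blue), "fx", "fy", "cx", "cy" (pixels), "R" (3x3) and "t" (3): a world point X has camera coordinates R X + t. Camera axes: x right, y down, z forward; pixel columns grow to the right and rows downward; lengths in m; the calibration is good to about 2 mm. A picture is of the moment at which its call begins. There is no depth.
- ctrl.job_done(): hands the job in, once; it reports no verdict.
The state is a dict: "time": time; "joint_pos": joint angles; "joint_vel": joint speeds; "joint_torque": joint torques, N m; "ee_pos": TCP position; "ee_rot": TCP orientation; "force": force on the tool from outside, world axes, zero at the start; "ft_torque": the same for the moment, N m; "width": finger opening in m.
Only numpy, scipy, OpenCV 4.12 (cv2) and the standard library are available. Lean on these libraries where they do the work, as an engineer would, in place of code of your own. Each camera call takes 0.05 s, during which the arm holds its last target.

## Working session

There is one attempt and no reset: what is moved stays moved. The work goes in short steps, Python scripts to look and compute and a tool call to move; the robot and the scene stay as the last step left them, time stands still between calls to the robot, and variables do not carry over. Pictures are saved under pics/ and viewed, and the job is handed in when it is done.

Besides the shell and the picture viewer there is one more tool, called as name(argument=value, ...) on one line, values as JSON. step_arm: Moves the arm, as the interface text tells. Its arguments: {"type":"object","properties":{"series":{"type":"array","items":{"type":"array","items":{"type":"number"}}},"force":{"type":"number"}},"required":["series"]}

```bash
ls; mkdir -p pics; python3 - <<'E'
from plant import status, snapshot, ctrl
import cv2, numpy as np
s=status.read_state()
for k,v in s.items(): print(k,np.round(v,4).tolist())
for n in ["scene","top","wrist"]:
    d=snapshot(n); cv2.imwrite(f"pics/{n}0.png",d["img"][:,:,::-1]); print(n,d["fx"],d["fy"],d["cx"],d["cy"],np.round(d["R"],3).tolist(),np.round(d["t"],3).tolist())
E
```

```text
pics
time 0.0
joint_pos [1.1655, 0.4267, 0.0738, 1.6066, -0.0341, 1.1108, -0.0671]
joint_vel [-0.0011, -0.0001, 0.0003, -0.0007, 0.0002, 0.0014, 0.0002]
joint_torque [-0.0015, -93.5835, 3.6661, -45.4204, -0.0489, 0.0202, 0.0002]
ee_pos [0.1707, -0.6526, 0.2298]
ee_rot [[0.253, -0.0004, 0.9675], [-0.9675, 0.0012, 0.253], [-0.0013, -1.0, -0.0001]]
force [-0.1629, 0.8131, -0.5876]
ft_torque [-0.0289, 0.0269, 0.0029]
width 0.094
scene 586.8904290706967 586.8904290706967 328.1121413769993 238.38787634801565 [[-0.526, 0.85, -0.019], [0.569, 0.335, -0.752], [-0.633, -0.406, -0.659]] [0.288, -0.218, 2.164]
top 451.5625951730696 451.5625951730696 313.74994276441373 235.6453362571332 [[-0.014, -1.0, 0.007], [-0.984, 0.013, -0.177], [0.176, -0.009, -0.984]] [-0.005, 0.52, 1.182]
wrist 342.71468272541097 342.71468272541097 317.67897541936753 242.9741168950997 [[0.253, -0.968, -0.0], [-0.928, -0.243, 0.282], [-0.273, -0.071, -0.959]] [-0.675, -0.031, 0.392]
```

View pics/scene0.png

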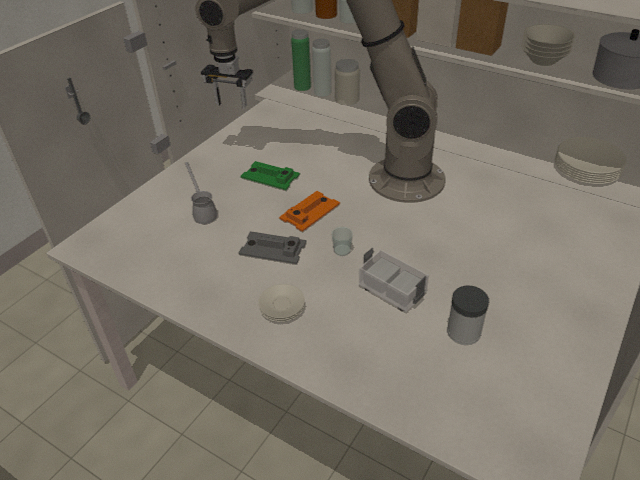

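View pics/top0.png

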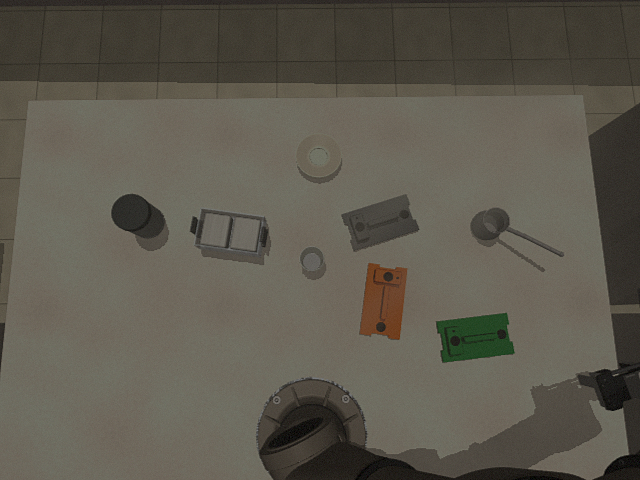

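View pics/wrist0.png

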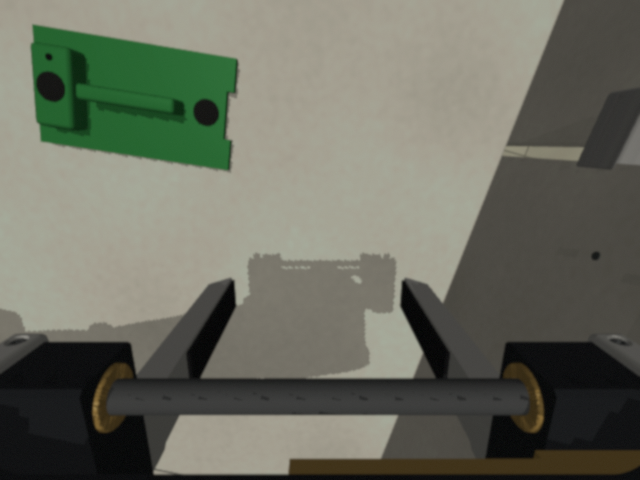

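```bash
cat > h.py <<'E'
import numpy as np, cv2
def ray(d,uv,z):
    R=np.array(d["R"]);t=np.array(d["t"]);c=-R.T@t
    v=R.T@np.array([(uv[0]-d["cx"])/d["fx"],(uv[1]-d["cy"])/d["fy"],1.])
    return c+v*(z-c[2])/v[2]
def proj(d,X):
    p=np.atleast_2d(X)@np.array(d["R"]).T+np.array(d["t"])
    return np.c_[d["fx"]*p[:,0]/p[:,2]+d["cx"],d["fy"]*p[:,1]/p[:,2]+d["cy"]]
E
python3 - <<'E'
from plant import snapshot
import cv2,numpy as np
d=snapshot("top");im=d["img"][:,:,::-1]
f=np.clip(im.astype(float)*1.8,0,255).astype(np.uint8)
a=cv2.resize(f[180:260,330:430],None,fx=7,fy=7,interpolation=cv2.INTER_CUBIC)
b=cv2.resize(f[195:275,180:280],None,fx=7,fy=7,interpolation=cv2.INTER_CUBIC)
cv2.imwrite("pics/lidcrop.png",a);cv2.imwrite("pics/boxcrop.png",b)
d=snapshot("scene");im=d["img"][:,:,::-1]
f=np.clip(im.astype(float)*1.3,0,255).astype(np.uint8)
cv2.imwrite("pics/scenecrop.png",cv2.resize(f[215:325,230:440],None,fx=3.8,fy=3.8,interpolation=cv2.INTER_CUBIC))
E
```

```text
(no output)
```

View pics/lidcrop.png

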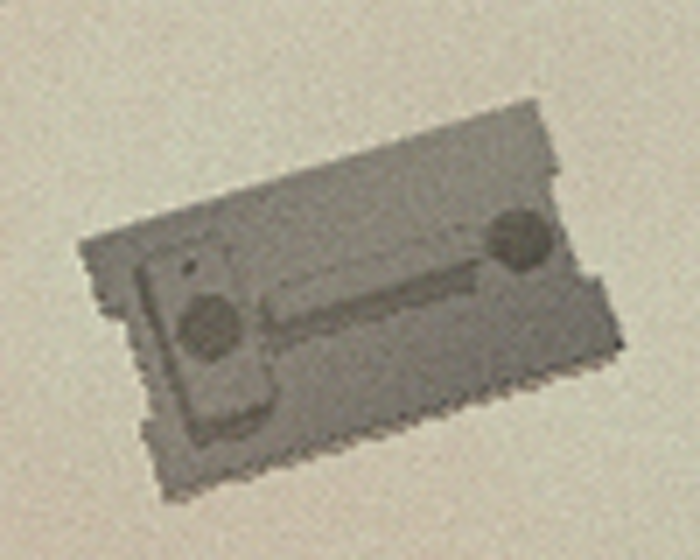

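View pics/boxcrop.png

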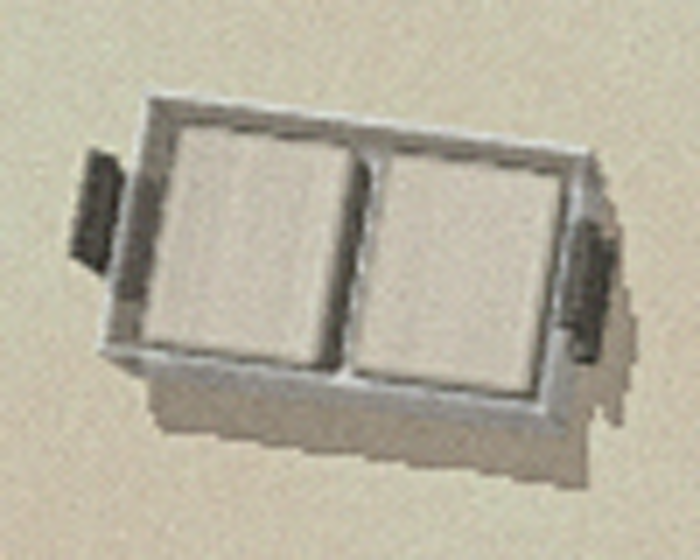

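View pics/scenecrop.png

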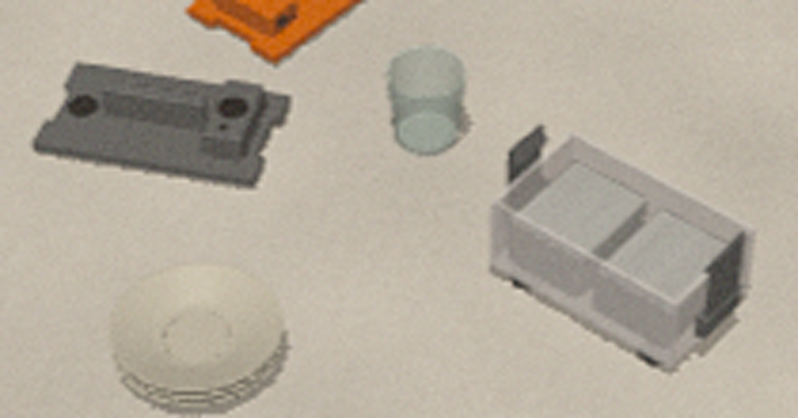

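```bash
cat > fit1.py <<'E'
from plant import snapshot
from h import *
from scipy.optimize import least_squares
d=snapshot("top"); s=snapshot("scene")
up=lambda p,o,k:(np.array(p)+.5)/k-.5+np.array(o)
# lid
L=np.array([[54,97,14],[54,-97,14],[-54,-97,14],[-54,97,14],[0,64,40],[0,-71,14]])/1e3
# top view: y+ to left (world y left), image up = +x
P=up([(82,242),(535,98),(625,347),(167,500),(209,327),(520,240)],(330,180),7)
Ps=up([(232,107),(83,106)],(230,215),3.8)
def pose(q,X):
    c,si=np.cos(q[2]),np.sin(q[2]); R=np.array([[c,-si,0],[si,c,0],[0,0,1]]); return X@R.T+[q[0],q[1],q[3] if len(q)>3 else 0]
best=None
for y0 in np.arange(0,6.28,.8):
    r=least_squares(lambda q:np.r_[(proj(d,pose(q,L))-P)[[0,1,2,3,4,5]].ravel(),(proj(s,pose(q,L))[4:]-Ps).ravel()],[.5,-.2,y0])
    # corners order allow mirrored
    if best is None or r.cost<best.cost: best=r
print("lid",best.x,best.cost,np.round(best.fun,1))
# box: rim corners
B=np.array([[52,86,70],[52,-86,70],[-52,-86,70],[-52,86,70]])/1e3
PB=up([(150,95),(592,152),(545,415),(103,350)],(180,195),7)
SB=up([(690,302),(491,205),(573,138),(752,230)],(230,215),3.8)
for h in (.002,.011,.02):
    r=least_squares(lambda q:np.r_[(proj(d,pose([*q,h],B))-PB).ravel(),(proj(s,pose([*q,h],B))-SB).ravel()],[.5,.2,0])
    print("box",h,r.x,r.cost,np.round(r.fun,1))
r=least_squares(lambda q:np.r_[(proj(d,pose(q,B))-PB).ravel(),(proj(s,pose(q,B))-SB).ravel()],[.5,.2,0,.01])
print(r.x,r.cost)
E
python3 fit1.py
```

```text
lid [ 0.56336618 -0.19969717  0.30060106] 0.5530983445031927 [-0.1  0.1 -0.1  0.1  0.2  0.   0.2 -0.7  0.1  0.5 -0.1  0.2  0.2  0.3
 -0.1  0.2]
box 0.002 [ 0.52944751  0.21279846 -0.13687772] 13.890815927537803 [-0.5  0.7 -0.2  0.3  0.9  0.9 -0.3  2.2 -2.8  2.9  0.   1.3 -0.6  0.
  1.1  1. ]
box 0.011 [ 0.53076407  0.21292679 -0.13796864] 11.15645460967136 [-1.3 -0.7 -0.6 -0.9  0.5 -0.  -1.3  1.2 -2.8  0.9 -0.1 -0.6 -0.6 -2.
  1.3 -1. ]
box 0.02 [ 0.5320412   0.21303173 -0.13907643] 30.680760940752787 [-2.1 -2.  -0.9 -2.1  0.  -1.  -2.2  0.1 -2.8 -1.  -0.2 -2.6 -0.6 -3.9
  1.4 -2.9]
[ 0.5302759   0.21288147 -0.13755837  0.00763165] 9.609333726824117
```

```bash
cat >> h.py <<'E'
def to(target, heading=None):
    """target TCP world, heading of tool x -> shift cm in tool axes, spin"""
    from plant import status
    s=status.read_state(); R=np.array(s["ee_rot"]); p=np.array(s["ee_pos"])
    d=R.T@(np.array(target)-p)*100
    h=np.arctan2(R[1,0],R[0,0])
    sp=0 if heading is None else -((heading-h+np.pi)%(2*np.pi)-np.pi)
    print("t",round(s["time"],2),"pos",p.round(4),"head",round(h,4),"F",np.round(s["force"],1),"M",np.round(s["ft_torque"],3),"w",round(s["width"],4),"| shift cm",d.round(2),"spin",round(sp,3))
E
python3 - <<'E'
from h import *
from plant import snapshot
to([.557,-.179,.20],.30)
d=snapshot("wrist"); print(-np.array(d["R"]).T@d["t"])
E
```

```text
t 0.35 pos [ 0.1707 -0.6529  0.2303] head -1.3151 F [0.  0.5 0.3] M [ 0.008 -0.037 -0.002] w 0.0941 | shift cm [-36.08   3.04  49.36] spin -1.615
[ 0.24881657 -0.6325097   0.38498498]
```

step_arm(series=[[0, -2, 0, 3, -0.1], [0, -4, 0, 6, -0.2], [0, -7, 0, 9, -0.3], [0, -9, 0, 12, -0.4], [0, -11, 0, 15, -0.5], [0, -13, 0, 18, -0.6], [0, -16, 0, 21, -0.7], [0, -18, 0, 25, -0.8]], force=10)

```text
time: 1.07
ee_pos: [0.3638, -0.4162, 0.2307]
ee_rot: [[0.872, -0.001, 0.489], [-0.489, -0.0, 0.872], [-0.0, -1.0, -0.001]]
force: [1.7, -1.6, 1.0]
width: 0.0481
```

```bash
python3 -c "
from h import *
to([.557,-.179,.20],.30)"
```

```text
t 1.07 pos [ 0.3638 -0.4162  0.2307] head -0.5112 F [ 1.7 -1.6  1. ] M [-0.083 -0.059 -0.011] w 0.0481 | shift cm [ 5.25  3.06 30.14] spin -0.811
```

step_arm(series=[[0, 1, 0, 4, -0.1], [0, 2, 0, 8, -0.2], [0, 3, 0, 12, -0.3], [0, 3, 0, 16, -0.4], [0, 4, 0, 20, -0.5], [0, 5, 0, 24, -0.6], [0, 5, 0, 27, -0.7], [0, 5.2, 1, 30, -0.81]])

```text
time: 1.73
ee_pos: [0.5592, -0.1808, 0.2221]
ee_rot: [[0.955, 0.003, -0.296], [0.296, -0.001, 0.955], [0.002, -1.0, -0.001]]
force: [0.5, 0.2, 0.5]
width: 0.0468
```

step_arm(series=[[0, 0, 1, 0, 0], [0, 0, 2, 0, 0], [0, 0, 2, 0, 0], [0, 0, 2, 0, 0], [0, 0, 2, 0, 0], [0, 0, 2, 0, 0], [0, 0, 2, 0, 0], [0, 0, 2, 0, 0]])

```text
time: 2.4
ee_pos: [0.5573, -0.1831, 0.201]
ee_rot: [[0.957, 0.001, -0.29], [0.29, -0.0, 0.957], [0.001, -1.0, -0.0]]
force: [-0.5, 0.4, -0.3]
width: 0.0468
```

```bash
python3 -c "
from h import *
from plant import snapshot
to([.557,-.179,.043],.30)
d=snapshot('wrist');im=d['img'][:,:,::-1];cv2.imwrite('pics/w1.png',np.clip(im*1.4,0,255).astype(np.uint8))"
```

```text
t 2.4 pos [ 0.5573 -0.1831  0.201 ] head 0.2941 F [-0.5  0.4 -0.3] M [ 0.007 -0.14   0.003] w 0.0468 | shift cm [ 0.08 15.8   0.41] spin -0.006
```

View pics/w1.png

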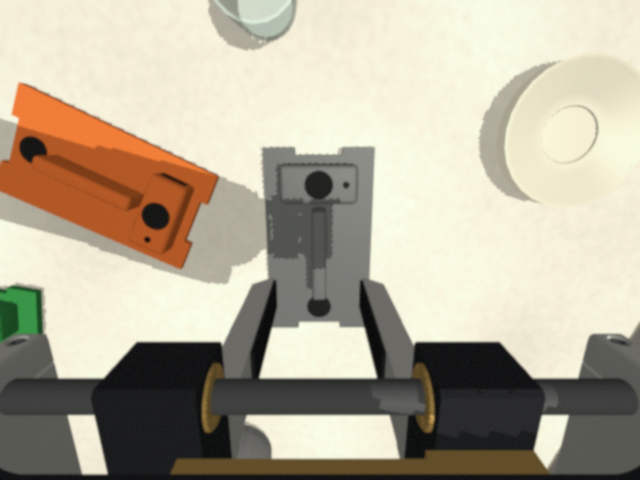

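```bash
python3 -c "
from h import *
from plant import snapshot
d=snapshot('wrist')
a=ray(d,(318.5,185),.040);b=ray(d,(318.5,306.5),.014);u=(a-b)[:2];print(a,b,np.linalg.norm(u))
u/=np.linalg.norm(u);c=a[:2]-.064*u;c2=b[:2]+.071*u;print(c,c2,np.arctan2(-u[0],u[1]))
c=(c+c2)/2;g=c+.022*u;print(g)
to([*g,.043],.30)"
```

```text
[ 0.54354657 -0.14041528  0.04      ] [ 0.5829889  -0.27014514  0.014     ] 0.13559326778307576
[ 0.56216334 -0.20164775] [ 0.56233592 -0.20221536] 0.2951539167019702
[ 0.55585011 -0.18088289]
t 2.5 pos [ 0.5573 -0.1829  0.2008] head 0.2946 F [-0.6  0.2 -0.1] M [ 0.025 -0.133  0.08 ] w 0.0468 | shift cm [-0.09 15.78  0.23] spin -0.005
```

step_arm(series=[[0, -0.1, 2.5, 0.2, 0], [0, -0.1, 5, 0.2, 0], [0, -0.1, 7.5, 0.2, 0], [0, -0.1, 10, 0.2, 0], [0, -0.1, 12.5, 0.2, 0], [0, -0.1, 14.5, 0.2, 0], [0, -0.1, 15.5, 0.2, 0], [0, -0.1, 15.7, 0.2, 0]])

```text
time: 3.17
ee_pos: [0.5549, -0.1807, 0.0419]
ee_rot: [[0.957, -0.002, -0.291], [0.291, 0.001, 0.957], [-0.002, -1.0, 0.002]]
force: [-1.1, 0.5, -0.2]
width: 0.0472
```

step_arm(series=[[0, 0, 0, 0, 0], [-1, 0, 0, 0, 0], [-1, 0, 0, 0, 0], [-1, 0, 0, 0, 0], [-1, 0, 0, 0, 0], [-1, 0, 0, 0, 0], [-1, 0, 0, 0, 0], [-1, 0, 0, 0, 0]], force=45)

```text
time: 3.83
ee_pos: [0.5563, -0.1811, 0.044]
ee_rot: [[0.957, 0.001, -0.291], [0.291, -0.0, 0.957], [0.001, -1.0, -0.001]]
force: [0.5, 0.0, 6.4]
width: 0.0135
```

```bash
python3 -c "
from h import *
to([.557,-.179,.05],.30)
to([.557,-.179,.05],.30)"
```

```text
t 3.83 pos [ 0.5563 -0.1811  0.044 ] head 0.295 F [0.5 0.  6.4] M [ 0.04  -0.16   0.017] w 0.0135 | shift cm [ 0.13 -0.6   0.18] spin -0.005
t 3.83 pos [ 0.5563 -0.1811  0.044 ] head 0.295 F [0.5 0.  6.4] M [ 0.04  -0.16   0.017] w 0.0135 | shift cm [ 0.13 -0.6   0.18] spin -0.005
```

step_arm(series=[[-1, 0, -0.1, 0, 0], [-1, 0, -0.2, 0, 0], [-1, 0, -0.4, 0, 0], [-1, 0, -0.6, 0, 0], [-1, 0, -0.8, 0, 0], [-1, 0, -1.0, 0, 0], [-1, 0, -1.0, 0, 0], [-1, 0, -1.0, 0, 0]])

```text
time: 4.5
ee_pos: [0.5558, -0.1811, 0.0536]
ee_rot: [[0.957, 0.0, -0.291], [0.291, -0.0, 0.957], [0.0, -1.0, -0.0]]
force: [-0.6, 0.1, -5.1]
width: 0.0138
```

```bash
python3 -c "
from h import *
from plant import snapshot
to([.557,-.179,.05],.30)
d=snapshot('wrist');im=d['img'][:,:,::-1];cv2.imwrite('pics/w2.png',np.clip(im*1.4,0,255).astype(np.uint8))
d=snapshot('scene');im=d['img'][:,:,::-1];cv2.imwrite('pics/s2.png',cv2.resize(np.clip(im*1.4,0,255).astype(np.uint8)[190:290,220:360],None,fx=5.5,fy=5.5))"
```

```text
t 4.5 pos [ 0.5558 -0.1811  0.0536] head 0.2949 F [-0.6  0.1 -5.1] M [-0.086 -0.157  0.052] w 0.0138 | shift cm [0.17 0.36 0.16] spin -0.005
```

View pics/w2.png

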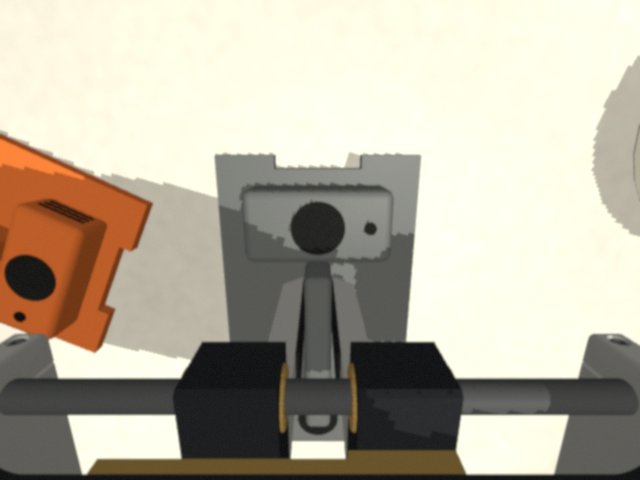

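View pics/s2.png

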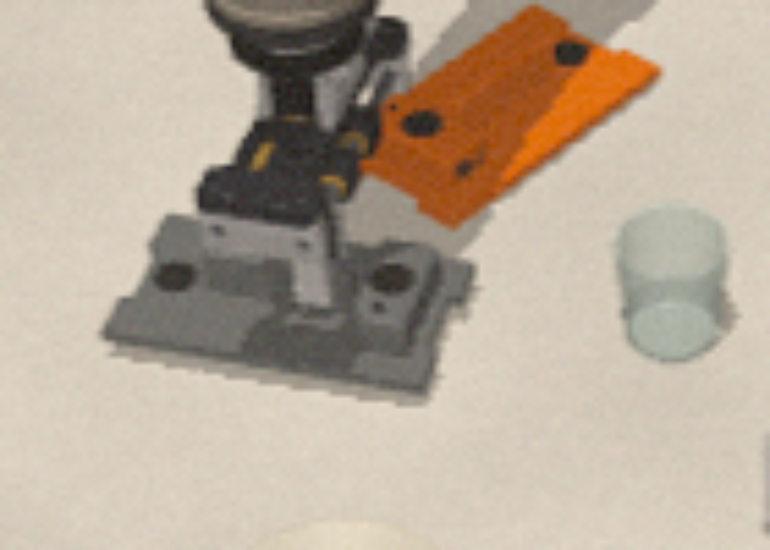

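```bash
cat > tilt.py <<'E'
from h import *
from plant import snapshot,status
from scipy.optimize import least_squares
from scipy.spatial.transform import Rotation as Ro
def fit(d,P,L):
    s=status.read_state();R=np.array(s["ee_rot"]);p=np.array(s["ee_pos"])
    g=p+R[:,1]*.006
    h=np.arctan2(R[1,0],R[0,0])
    # params: grasp y in lid, grasp z in lid, pitch about lid x, yaw, lateral
    def X(q):
        Rl=(Ro.from_euler('z',h+q[3])*Ro.from_euler('x',q[2])).as_matrix()
        return (L-np.array([q[4],q[0],q[1]]))@Rl.T+g
    r=least_squares(lambda q:np.r_[(proj(d,X(q))-P).ravel(),(q[4])/.001,q[1]/.004-.037/.004],[.022,.037,0,0,0])
    return r,X
E
python3 - <<'E'
from tilt import *
d=snapshot('wrist')
L=np.array([[0,64,40],[-54,97,14],[54,97,14],[-23,97,14],[23,97,14]])/1e3
P=np.array([(318,228),(216,155),(420,155),(274,155),(360,155)],float)
r,X=fit(d,P,L);print(r.x.round(4),r.fun.round(2))
M=[];F=[]
for i in range(8):
    snapshot('wrist');s=status.read_state();M.append(s['ft_torque']);F.append(s['force'])
print(np.mean(M,0),np.std(M,0),np.mean(F,0),np.std(F,0))
E
```

```text
[0.0214 0.0403 0.0012 0.0037 0.0012] [-0.13 -0.43 -0.42  0.54 -0.13 -0.29  0.17  0.3   1.17 -0.05  1.22  0.82]
[-0.10557872 -0.1285311   0.00040552] [0.04354671 0.0233679  0.0209137 ] [-0.01510042 -0.33720369 -5.13091192] [0.30807381 0.33927325 0.67699843]
```

step_arm(series=[[-1, 0, -0.3, 0, 0], [-1, 0, -1, 0, 0], [-1, 0, -2, 0, 0], [-1, 0, -3, 0, 0], [-1, 0, -4, 0, 0], [-1, 0, -5, 0, 0], [-1, 0, -6, 0, 0], [-1, 0, -7, 0, 0]], force=60)

```text
time: 5.72
ee_pos: [0.5558, -0.1811, 0.1248]
ee_rot: [[0.957, 0.0, -0.291], [0.291, -0.0, 0.957], [0.0, -1.0, -0.0]]
force: [-0.3, -0.3, -4.8]
width: 0.0131
```

```bash
python3 -c "
from h import *
from plant import snapshot
to([.557,-.179,.05],.30)
d=snapshot('wrist');im=d['img'][:,:,::-1];cv2.imwrite('pics/w3.png',np.clip(im*1.4,0,255).astype(np.uint8))
d=snapshot('scene');im=d['img'][:,:,::-1];cv2.imwrite('pics/s3.png',cv2.resize(np.clip(im*1.4,0,255).astype(np.uint8)[170:270,220:360],None,fx=5.5,fy=5.5))"
```

```text
t 5.72 pos [ 0.5558 -0.1811  0.1248] head 0.295 F [-0.3 -0.3 -4.8] M [-0.066 -0.141  0.031] w 0.0131 | shift cm [0.17 7.48 0.16] spin -0.005
```

View pics/w3.png

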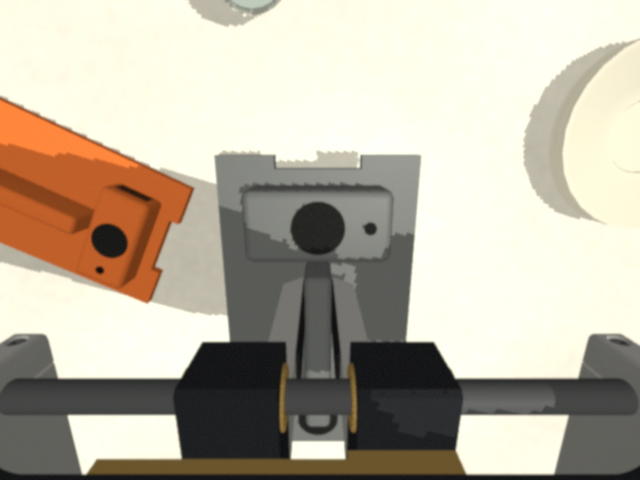

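View pics/s3.png

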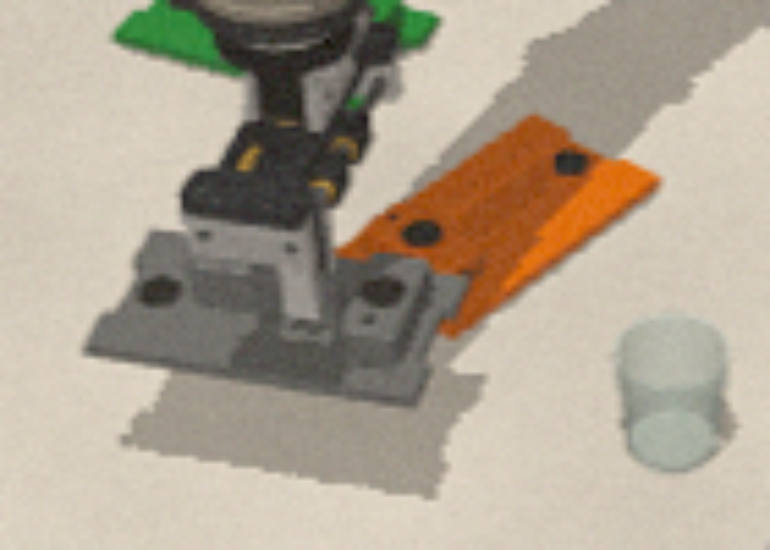

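```bash
python3 -c "
from h import *
to([.51,.06,.40],-.138)"
```

```text
t 5.82 pos [ 0.5567 -0.1813  0.1255] head 0.2948 F [ 0.  -0.7 -5.1] M [-0.111 -0.094 -0.03 ] w 0.0137 | shift cm [  2.6  -27.48  24.4 ] spin 0.433
```

step_arm(series=[[-1, 0, -0.8, 0.6, 0.02], [-1, 0.1, -2, 1.8, 0.04], [-1, 0.3, -4, 3.4, 0.08], [-1, 0.6, -6, 5.2, 0.12], [-1, 0.9, -8, 7, 0.15], [-1, 1.1, -10, 8.8, 0.18], [-1, 1.3, -12, 10.6, 0.21], [-1, 1.5, -14, 12.4, 0.24]])

```text
time: 6.48
ee_pos: [0.5332, -0.0566, 0.2643]
ee_rot: [[0.999, -0.001, -0.053], [0.053, 0.0, 0.999], [-0.001, -1.0, 0.0]]
force: [1.0, -0.4, -5.2]
width: 0.0137
```

```bash
python3 -c "
from h import *
to([.51,.06,.40],-.138)"
```

```text
t 6.48 pos [ 0.5332 -0.0566  0.2643] head 0.0529 F [ 1.  -0.4 -5.2] M [-0.044 -0.158 -0.028] w 0.0137 | shift cm [ -1.71 -13.56  11.77] spin 0.191
```

step_arm(series=[[-1, -0.2, -2, 1.7, 0.03], [-1, -0.5, -4, 3.5, 0.06], [-1, -0.8, -6, 5.3, 0.09], [-1, -1.1, -8, 7.1, 0.12], [-1, -1.3, -10, 8.8, 0.15], [-1, -1.5, -12, 10.4, 0.17], [-1, -1.7, -13, 11.4, 0.19], [-1, -1.7, -13.5, 11.8, 0.19]])

```text
time: 7.15
ee_pos: [0.51, 0.0612, 0.4001]
ee_rot: [[0.991, 0.001, 0.134], [-0.134, 0.0, 0.991], [0.001, -1.0, 0.001]]
force: [-0.2, 0.1, -4.6]
width: 0.0138
```

```bash
python3 -c "
from h import *
from plant import snapshot
snapshot('top');snapshot('top')
d=snapshot('wrist');im=d['img'][:,:,::-1];cv2.imwrite('pics/w4.png',np.clip(im*1.4,0,255).astype(np.uint8))
np.savez('w4',**d)
to([.51,.06,.40],-.138)"
```

```text
t 7.3 pos [0.5104 0.0586 0.3979] head -0.1345 F [-0.6 -1.3 -6.1] M [-0.105 -0.081  0.038] w 0.0139 | shift cm [-0.05 -0.21  0.13] spin 0.004
```

View pics/w4.png

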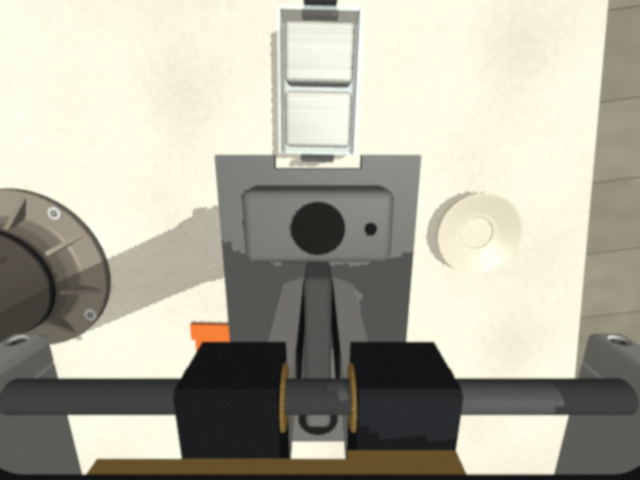

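```bash
python3 -c "
import cv2
im=cv2.imread('pics/w4.png');cv2.imwrite('pics/w4c.png',cv2.resize(im[0:80,265:375],None,fx=7,fy=7,interpolation=cv2.INTER_CUBIC))
cv2.imwrite('pics/w4d.png',cv2.resize(im[95:175,265:375],None,fx=7,fy=7,interpolation=cv2.INTER_CUBIC))"
```

```text
(no output)
```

View pics/w4c.png

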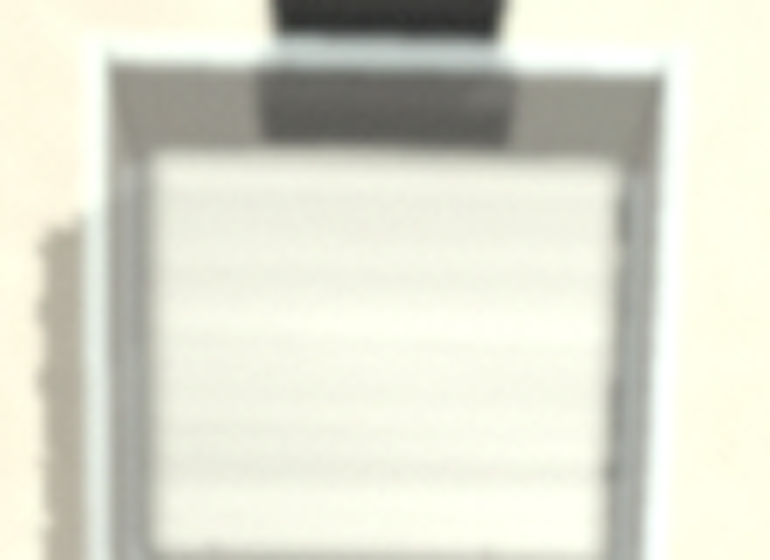

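View pics/w4d.png

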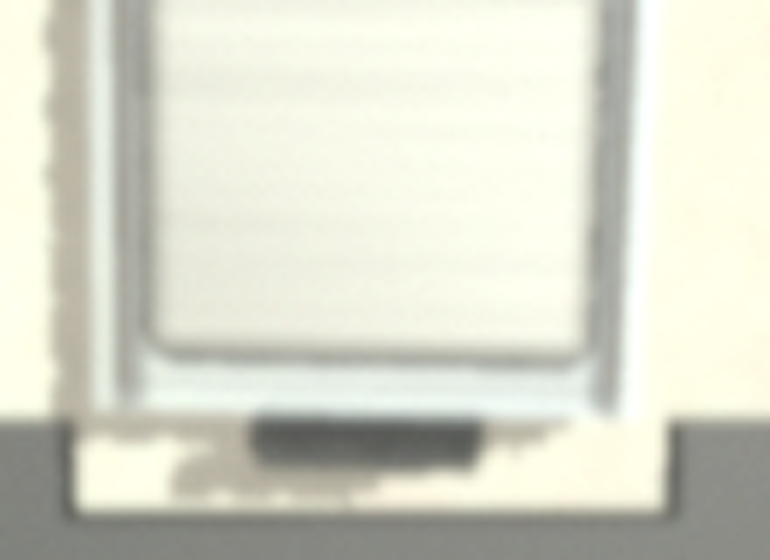

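```bash
python3 -c "
import cv2,numpy as np
d=np.load('w4.npz');im=d['img'][:,:,::-1].astype(float)
im=(np.clip((im-60)/(215-60),0,1)*255).astype(np.uint8)
print(d['img'][50,200],d['img'][50,600-300])
cv2.imwrite('pics/w4e.png',cv2.resize(im[0:80,265:375],None,fx=7,fy=7,interpolation=cv2.INTER_CUBIC))
cv2.imwrite('pics/w4f.png',cv2.resize(im[95:175,265:375],None,fx=7,fy=7,interpolation=cv2.INTER_CUBIC))"
```

```text
[182 177 161] [176 177 166]
```

View pics/w4e.png

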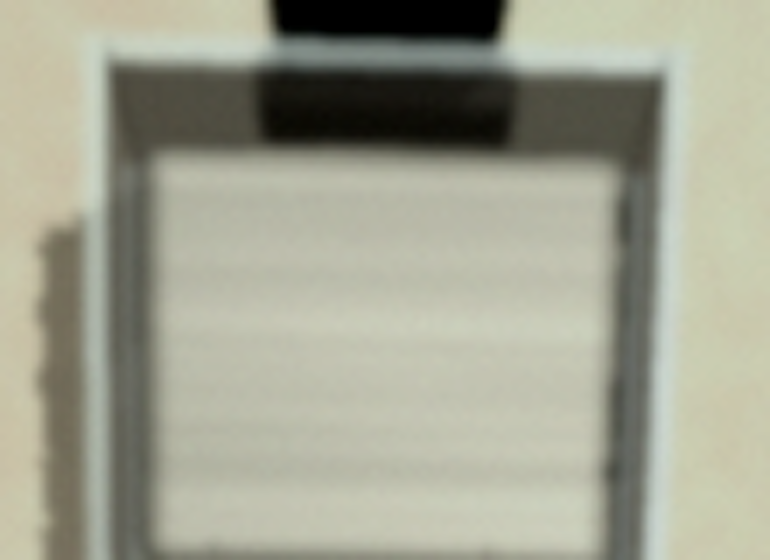

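View pics/w4f.png

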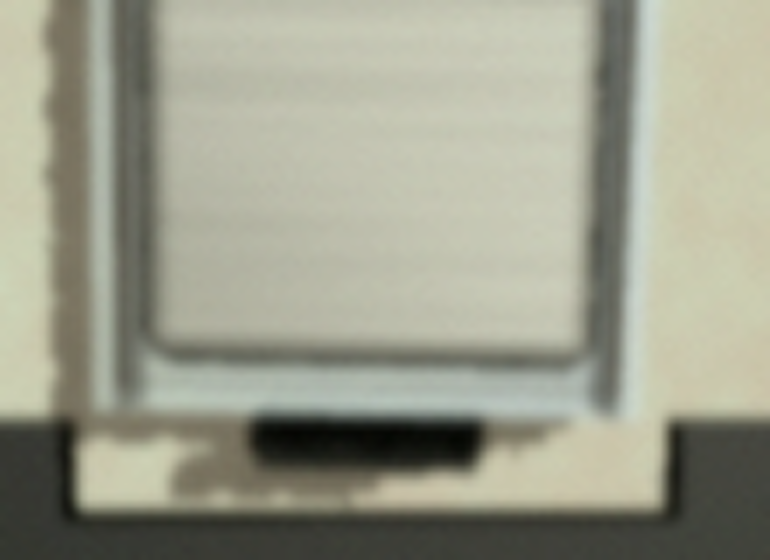

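```bash
cat > fit2.py <<'E'
from h import *
from scipy.optimize import least_squares
d=np.load('w4.npz')
u1=lambda p,o:(np.array(p)+.5)/7-.5+np.array(o)
P=np.r_[u1([(86,38),(683,50)],(265,0)),u1([(638,413),(93,411)],(265,95))]
B=np.array([[-52,86,70],[52,86,70],[52,-86,70],[-52,-86,70]])/1e3
def pose(q,X,h):
    c,s=np.cos(q[2]),np.sin(q[2]);return X@np.array([[c,-s,0],[s,c,0],[0,0,1]]).T+[q[0],q[1],h]
r=least_squares(lambda q:(proj(d,pose(q,B,q[3]))-P).ravel(),[.53,.21,-.138,.008]);print(r.x,r.fun.round(2))
for h in(.004,.008,.012):
    r=least_squares(lambda q:(proj(d,pose(q,B,h))-P).ravel(),[.53,.21,-.138]);print(h,r.x,r.fun.round(2))
    for y in(-1,1):
        C=np.array([[-20,91*y,95],[20,91*y,95],[-20,95*y,95],[20,95*y,95],[-20,86.5*y,81],[20,86.5*y,81]])/1e3
        q=proj(d,pose(r.x,C,h)); print((((q-[265,95 if y<0 else 0])+.5)*7-.5).round(0).tolist())
E
python3 fit2.py
```

```text
[ 0.53002614  0.2116528  -0.15105247  0.00668836] [-0.65  0.07  0.34  0.07 -0.15  0.47  0.49 -0.63]
0.004 [ 0.53009888  0.21216566 -0.15104496] [-0.4   0.42  0.08  0.42 -0.34  0.01  0.7  -1.08]
[[257.0, 438.0], [475.0, 442.0], [257.0, 461.0], [474.0, 465.0], [261.0, 411.0], [473.0, 415.0]]
[[262.0, -50.0], [508.0, -45.0], [262.0, -78.0], [509.0, -73.0], [265.0, 16.0], [502.0, 21.0]]
0.008 [ 0.5299906   0.21140224 -0.15105616] [-0.77 -0.11  0.47 -0.1  -0.05  0.7   0.39 -0.4 ]
[[256.0, 444.0], [476.0, 448.0], [256.0, 466.0], [475.0, 470.0], [260.0, 416.0], [473.0, 420.0]]
[[261.0, -54.0], [509.0, -49.0], [261.0, -83.0], [510.0, -78.0], [264.0, 12.0], [504.0, 17.0]]
0.012 [ 0.52988202  0.21063672 -0.15106751] [-1.14 -0.65  0.86 -0.62  0.25  1.4   0.07  0.28]
[[255.0, 449.0], [476.0, 453.0], [255.0, 472.0], [476.0, 476.0], [259.0, 421.0], [474.0, 425.0]]
[[260.0, -59.0], [510.0, -54.0], [260.0, -89.0], [511.0, -84.0], [263.0, 8.0], [505.0, 13.0]]
```

```bash
python3 -c "
from h import *
to([.533,.233,.175],-.147)"
```

```text
t 7.3 pos [0.5104 0.0586 0.3979] head -0.1345 F [-0.6 -1.3 -6.1] M [-0.105 -0.081  0.038] w 0.0139 | shift cm [-0.08 22.29 17.59] spin 0.013
```

step_arm(series=[[-1, 0, 0.3, 0.8, 0], [-1, 0, 1, 2.5, 0], [-1, 0, 2, 5, 0], [-1, 0, 3.5, 8, 0.01], [-1, 0, 5, 11, 0.01], [-1, 0, 7, 14, 0.01], [-1, 0, 9, 16.4, 0.01], [-1, 0, 11, 17.6, 0.01]])

```text
time: 7.97
ee_pos: [0.5336, 0.2363, 0.2862]
ee_rot: [[0.99, -0.002, 0.142], [-0.142, 0.001, 0.99], [-0.002, -1.0, 0.001]]
force: [-0.3, -1.1, -4.8]
width: 0.0133
```

step_arm(series=[[-1, 0, 2, 0, 0], [-1, 0, 4, 0, 0], [-1, 0, 6, 0, 0], [-1, 0, 8, 0, 0], [-1, 0, 9.6, 0, 0], [-1, 0, 10.6, 0, 0], [-1, 0, 11, 0, 0], [-1, 0, 11, 0, 0]])

```text
time: 8.63
ee_pos: [0.5339, 0.2329, 0.1774]
ee_rot: [[0.989, -0.002, 0.145], [-0.145, -0.0, 0.989], [-0.002, -1.0, -0.001]]
force: [0.1, 0.8, -4.5]
width: 0.0137
```

```bash
cat > look.py <<'E'
from h import *
from plant import snapshot
import sys
n=sys.argv[1]
snapshot('top')
w=snapshot('wrist');t=snapshot('top');s=snapshot('scene')
np.savez('v'+n,**{k+kk:v for k,dd in(('w',w),('t',t),('s',s)) for kk,v in dd.items()})
g=lambda im,a:np.clip(im[:,:,::-1]*a,0,255).astype(np.uint8)
cv2.imwrite(f'pics/w{n}.png',g(w['img'],1.2))
a=cv2.resize(g(t['img'],1.8)[185:285,170:290],None,fx=4.5,fy=4.5,interpolation=cv2.INTER_CUBIC)
b=cv2.resize(g(s['img'],1.3)[210:330,340:450],None,fx=3.75,fy=3.75,interpolation=cv2.INTER_CUBIC)[:450]
c=np.zeros((450,800,3),np.uint8)
cv2.imwrite(f'pics/t{n}.png',a);cv2.imwrite(f'pics/s{n}.png',b)
to([.533,.233,.175],-.147)
E
python3 look.py 5
```

```text
t 8.83 pos [0.5348 0.2335 0.1794] head -0.1452 F [ 0.6  0.2 -4.3] M [-0.062 -0.043  0.017] w 0.0138 | shift cm [-0.17  0.44 -0.08] spin 0.002
```

View pics/w5.png

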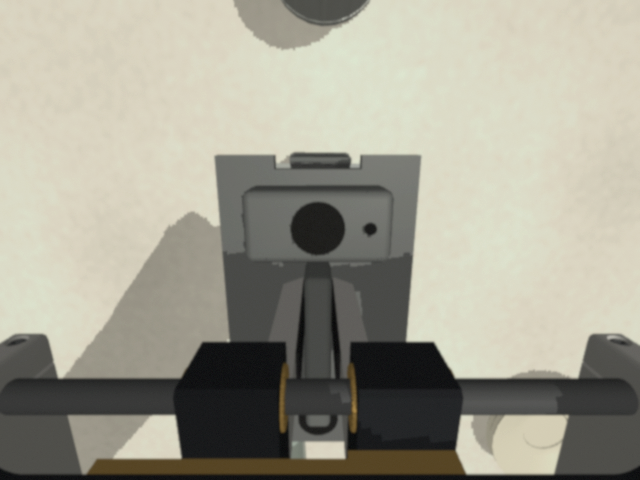

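View pics/t5.png

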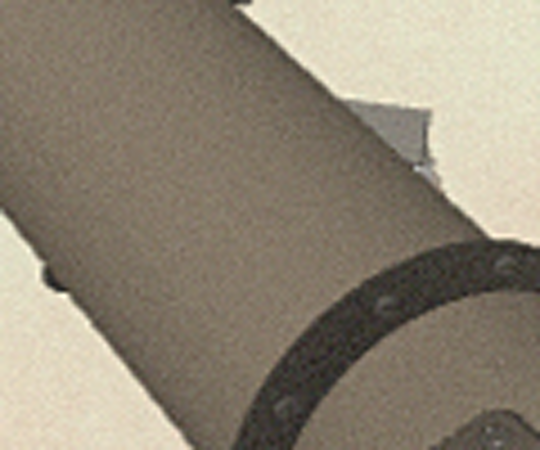

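View pics/s5.png

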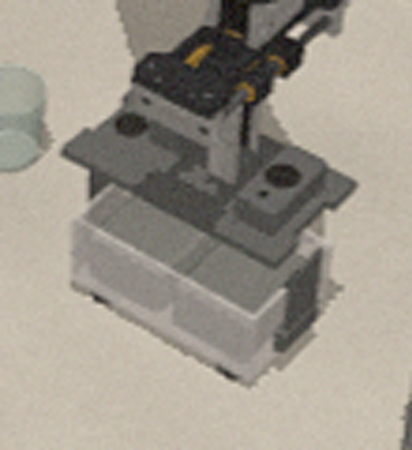

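```bash
python3 -c "
from h import *
v=np.load('v5.npz');im=v['wimg'][:,:,::-1].astype(float)
im=np.clip((im-20)*1.6,0,255).astype(np.uint8)
cv2.imwrite('pics/w5c.png',cv2.resize(im[140:180,265:371],None,fx=7.5,fy=7.5,interpolation=cv2.INTER_CUBIC))"
```

```text
(no output)
```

View pics/w5c.png

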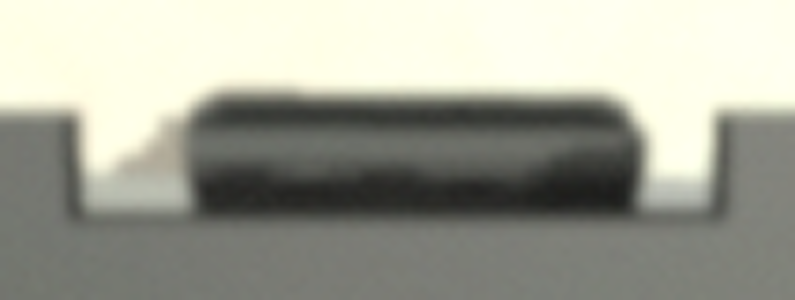

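```bash
python3 -c "
from h import *
v=np.load('v5.npz');d={k:v['w'+k] for k in('R','t','fx','fy','cx','cy')}
u=np.array([.1465,.989])
n=ray(d,(318,168.3),.1354+.014); n2=ray(d,(318,155.3),.1354+.014)
for h in(.004,.007,.010):
  c=ray(d,(320.4,152.7),h+.095); print(h,'lid centre y',u@n[:2]-.090,u@n2[:2]-.097,'box centre y',u@c[:2]-.095, (c-n)[:2]@[.989,-.1465])
print('tcp',u@[.5348,.2335]-.0215,'boxfit',u@[.530,.2117])
"
```

```text
0.004 lid centre y 0.28739440159031315 0.2870090070487774 box centre y 0.288898589244175 0.0015567586647673047
0.007 lid centre y 0.28739440159031315 0.2870090070487774 box centre y 0.28898305555304504 0.001537235776570204
0.01 lid centre y 0.28739440159031315 0.2870090070487774 box centre y 0.2890675218619152 0.0015177128883732127
tcp 0.2877797 boxfit 0.2870163
```

step_arm(series=[[-1, 0.04, 0.2, 0, 0], [-1, 0.08, 0.5, 0, 0.01], [-1, 0.08, 1, 0, 0.01], [-1, 0.08, 1.5, 0, 0.01], [-1, 0.08, 2, 0, 0.01], [-1, 0.08, 2.5, 0, 0.01], [-1, 0.08, 2.9, 0, 0.01], [-1, 0.08, 3.0, 0, 0.01]])

```text
time: 9.5
ee_pos: [0.5347, 0.233, 0.1475]
ee_rot: [[0.988, -0.001, 0.154], [-0.154, -0.0, 0.988], [-0.001, -1.0, -0.0]]
force: [-0.5, 0.6, -5.1]
width: 0.0135
```

```bash
python3 look.py 6;python3 -c "
from h import *
v=np.load('v6.npz');im=v['wimg'][:,:,::-1].astype(float)
im=np.clip((im-20)*1.6,0,255).astype(np.uint8)
cv2.imwrite('pics/w6c.png',cv2.resize(im[140:180,265:371],None,fx=7.5,fy=7.5,interpolation=cv2.INTER_CUBIC))"
```

```text
t 9.7 pos [0.5352 0.2333 0.1487] head -0.1549 F [ 0.2 -0.7 -5.6] M [-0.01  -0.065  0.001] w 0.0139 | shift cm [-0.21 -2.63 -0.06] spin -0.008
```

View pics/w6c.png

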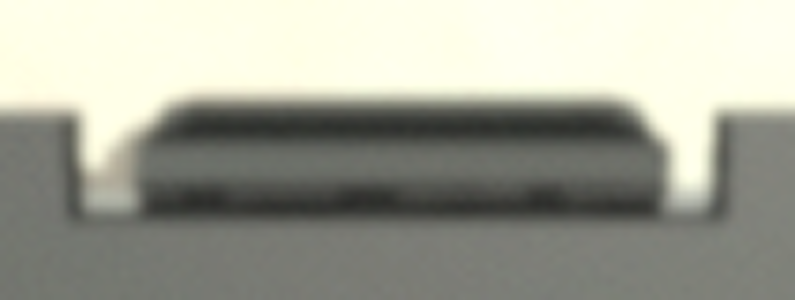

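View pics/s6.png

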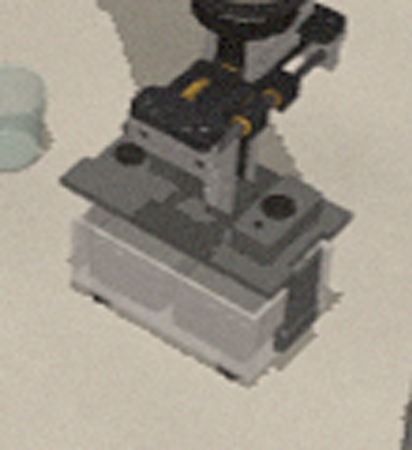

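step_arm(series=[[-1, 0.02, 0.1, 0, 0], [-1, 0.02, 0.2, 0, 0], [-1, 0.02, 0.3, 0, 0], [-1, 0.02, 0.4, 0, 0], [-1, 0.02, 0.5, 0, 0], [-1, 0.02, 0.6, 0, 0], [-1, 0.02, 0.7, 0, 0], [-1, 0.02, 0.8, 0, 0]])

```text
time: 10.37
ee_pos: [0.5353, 0.2331, 0.1404]
ee_rot: [[0.988, 0.0, 0.154], [-0.154, 0.0, 0.988], [0.0, -1.0, 0.0]]
force: [-0.9, -0.4, -5.0]
width: 0.0136
```

step_arm(series=[[-1, 0, 0.05, 0, 0], [-1, 0, 0.1, 0, 0], [-1, 0, 0.15, 0, 0], [-1, 0, 0.2, 0, 0], [-1, 0, 0.2, 0, 0], [-1, 0, 0.2, 0, 0], [-1, 0, 0.2, 0, 0], [-1, 0, 0.2, 0, 0]])

```text
time: 11.03
ee_pos: [0.5353, 0.2331, 0.1385]
ee_rot: [[0.988, 0.0, 0.154], [-0.154, -0.0, 0.988], [0.0, -1.0, -0.0]]
force: [-0.1, -0.7, -5.1]
width: 0.0135
```

step_arm(series=[[-1, 0, 0.05, 0, 0], [-1, 0, 0.1, 0, 0], [-1, 0, 0.15, 0, 0], [-1, 0, 0.2, 0, 0], [-1, 0, 0.2, 0, 0], [-1, 0, 0.2, 0, 0], [-1, 0, 0.2, 0, 0], [-1, 0, 0.2, 0, 0]])

```text
time: 11.7
ee_pos: [0.5354, 0.2331, 0.1366]
ee_rot: [[0.988, 0.0, 0.154], [-0.154, 0.0, 0.988], [0.0, -1.0, 0.0]]
force: [0.5, -2.4, -1.9]
width: 0.0135
```

```bash
python3 -c "
from h import *
from plant import status,snapshot
F=[]
for i in range(4): snapshot('top');F.append(status.read_state()['force'])
print(np.mean(F,0))
to([.53,.23,.13])"
```

```text
[ 0.47154952 -2.26172729 -1.95210879]
t 11.9 pos [0.5354 0.2331 0.1365] head -0.1551 F [ 0.4 -2.1 -1.9] M [-0.522 -0.229 -0.039] w 0.0133 | shift cm [-0.48  0.65 -0.39] spin 0
```

step_arm(series=[[-1, 0, 0, -0.05, 0], [-1, 0, 0, -0.1, 0], [-1, 0, 0, -0.1, 0], [-1, 0, 0.05, -0.1, 0], [-1, 0, 0.05, -0.1, 0], [-1, 0, 0.1, -0.1, 0], [-1, 0, 0.1, -0.1, 0], [-1, 0, 0.1, -0.1, 0]])

```text
time: 12.57
ee_pos: [0.5352, 0.2323, 0.1357]
ee_rot: [[0.988, 0.0, 0.154], [-0.154, 0.0, 0.988], [0.0, -1.0, 0.0]]
force: [0.5, 0.9, 0.0]
width: 0.0136
```

```bash
python3 look.py 7
```

```text
t 12.77 pos [0.5352 0.2323 0.1356] head -0.1549 F [1.1 1.4 0.1] M [-0.02  -0.118  0.078] w 0.0133 | shift cm [-0.23 -3.94  0.04] spin -0.008
```

View pics/w7.png

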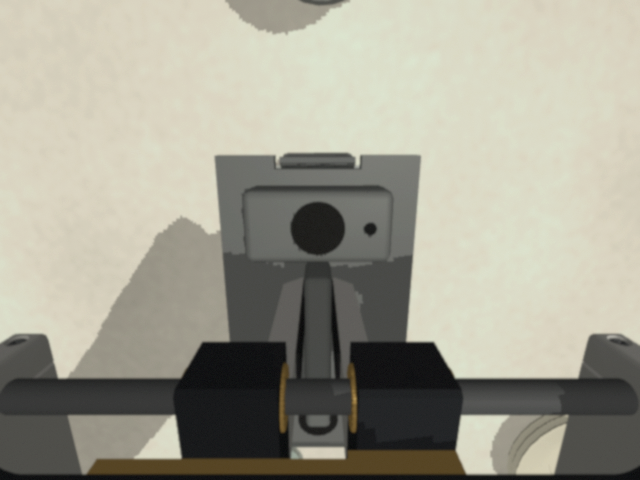

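View pics/s7.png

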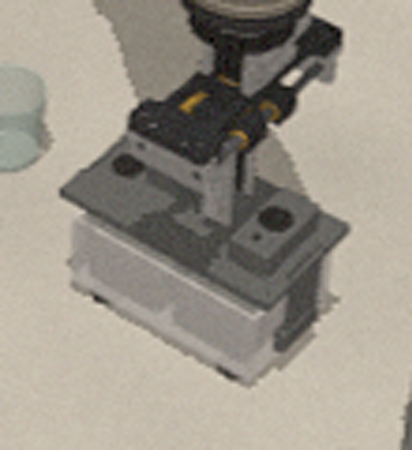

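step_arm(series=[[-0.6, 0, 0, 0, 0], [-0.5, 0, 0, 0, 0], [-0.4, 0, 0, 0, 0], [-0.3, 0, 0, 0, 0], [-0.2, 0, 0, 0, 0], [-0.1, 0, 0, 0, 0], [0, 0, 0, 0, 0], [0, 0, 0, 0, 0]], force=20)

```text
time: 13.43
ee_pos: [0.5351, 0.2321, 0.1355]
ee_rot: [[0.988, -0.0, 0.154], [-0.154, 0.0, 0.988], [-0.0, -1.0, 0.0]]
force: [-0.1, 0.6, 0.4]
width: 0.0469
```

step_arm(series=[[0, 0, -1, 0, 0], [0, 0, -2, 0, 0], [0, 0, -4, 0, 0], [0, 0, -6, 0, 0], [0, 0, -8, 0, 0], [0, 0, -10, 0, 0], [0, 0, -12, -1, 0], [0, 0, -12, -2, 0]])

```text
time: 14.1
ee_pos: [0.5332, 0.2137, 0.2604]
ee_rot: [[0.988, 0.005, 0.153], [-0.153, 0.002, 0.988], [0.005, -1.0, 0.003]]
force: [0.3, -1.0, 0.8]
width: 0.0471
```

```bash
python3 look.py 8
```

```text
t 14.3 pos [0.5319 0.2121 0.2556] head -0.1557 F [-0.1  0.5 -0.6] M [-0.071 -0.083  0.025] w 0.047 | shift cm [-0.22  8.06  2.08] spin -0.009
```

View pics/w8.png

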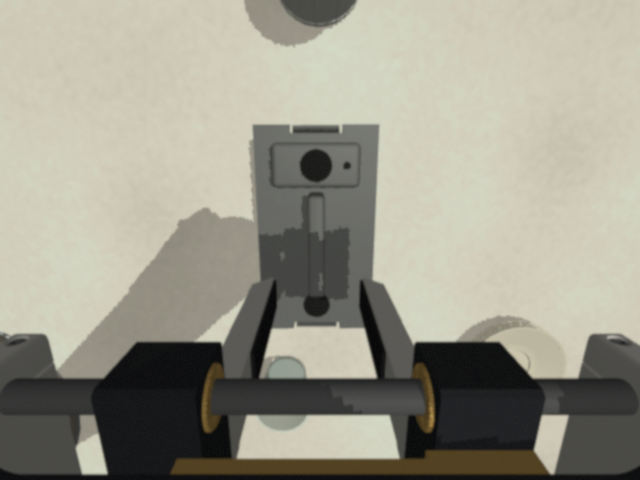

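View pics/s8.png

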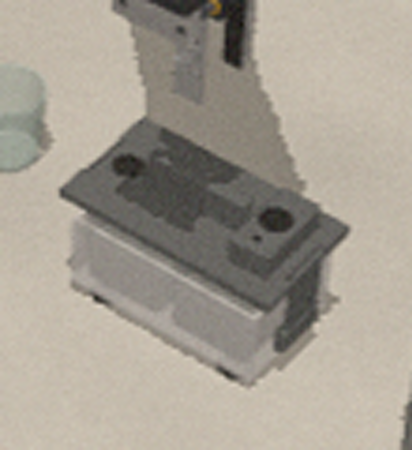

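```bash
python3 -c "
from h import *
v=np.load('v8.npz');d={k:v['w'+k] for k in('R','t','fx','fy','cx','cy')}
a=ray(d,(316,165),.1316);b=ray(d,(316.5,305.5),.1056);print(a,b,np.linalg.norm((a-b)[:2]))
u=np.array([np.sin(.155),np.cos(.155)]);c=np.array([.5352,.2323])-.0215*u
print(c,c+.064*u,c-.071*u)
to([*(c+.064*u),.170],-.155)
"
```

```text
[0.54059729 0.27453539 0.1316    ] [0.51950777 0.1390003  0.1056    ] 0.1371660598296419
[0.53188083 0.21105775] [0.54176115 0.27429049] [0.52091984 0.14090893]
t 14.3 pos [0.5319 0.2121 0.2556] head -0.1557 F [-0.1  0.5 -0.6] M [-0.071 -0.083  0.025] w 0.047 | shift cm [0.01 8.56 6.29] spin -0.001
```

step_arm(series=[[-1, 0, 0, 1, 0], [-1, 0, 0, 2.5, 0], [-1, 0, 1, 4, 0], [-1, 0, 3, 5.5, 0], [-1, 0, 5, 6.3, 0], [-1, 0, 7, 6.3, 0], [-1, 0, 8, 6.3, 0], [-1, 0, 8.5, 6.3, 0]])

```text
time: 14.97
ee_pos: [0.5407, 0.2752, 0.1684]
ee_rot: [[0.988, -0.003, 0.153], [-0.153, -0.001, 0.988], [-0.003, -1.0, -0.001]]
force: [-0.7, -0.8, -0.5]
width: 0.0012
```

```bash
python3 -c "
from h import *
from plant import snapshot
d=snapshot('wrist');im=d['img'][:,:,::-1];cv2.imwrite('pics/w9.png',np.clip(im*1.4,0,255).astype(np.uint8))
to([.5415,.2743,.1566],-.155)
"
```

```text
t 15.02 pos [0.541  0.2748 0.1686] head -0.1545 F [-0.7  0.1 -0.4] M [-0.092 -0.036 -0.009] w 0.0001 | shift cm [ 0.06  1.2  -0.04] spin 0.001
```

View pics/w9.png

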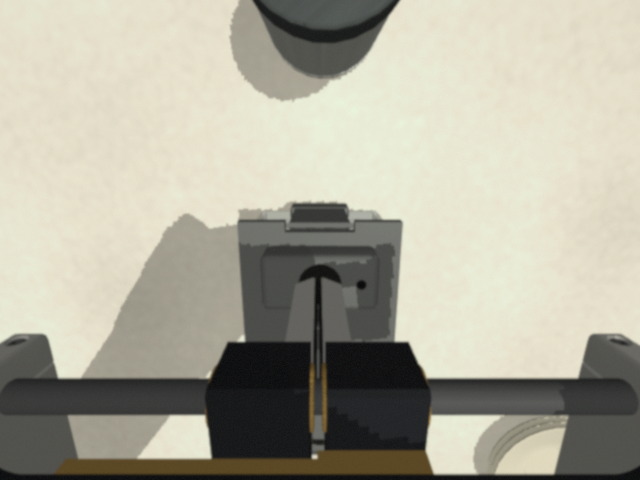

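step_arm(series=[[-1, 0.05, 0.2, 0, 0], [-1, 0.05, 0.4, 0, 0], [-1, 0.05, 0.6, 0, 0], [-1, 0.05, 0.8, 0, 0], [-1, 0.05, 0.9, 0, 0], [-1, 0.05, 1.0, 0, 0], [-1, 0.05, 1.1, 0, 0], [-1, 0.05, 1.15, 0, 0]])

```text
time: 15.68
ee_pos: [0.5423, 0.2745, 0.159]
ee_rot: [[0.988, 0.0, 0.154], [-0.154, 0.0, 0.988], [0.0, -1.0, 0.0]]
force: [-0.1, -1.0, 0.4]
width: 0.0002
```

step_arm(series=[[-1, 0, 0.04, 0, 0], [-1, 0, 0.08, 0, 0], [-1, 0, 0.12, 0, 0], [-1, 0, 0.16, 0, 0], [-1, 0, 0.2, 0, 0], [-1, 0, 0.24, 0, 0], [-1, 0, 0.28, 0, 0], [-1, 0, 0.32, 0, 0]])

```text
time: 16.35
ee_pos: [0.5423, 0.2745, 0.1558]
ee_rot: [[0.988, 0.0, 0.154], [-0.154, 0.0, 0.988], [0.0, -1.0, 0.0]]
force: [-0.4, -0.1, 1.3]
width: 0.0007
```

step_arm(series=[[-1, 0, 0.04, 0, 0], [-1, 0, 0.08, 0, 0], [-1, 0, 0.12, 0, 0], [-1, 0, 0.16, 0, 0], [-1, 0, 0.2, 0, 0], [-1, 0, 0.24, 0, 0], [-1, 0, 0.28, 0, 0], [-1, 0, 0.32, 0, 0]])

```text
time: 17.02
ee_pos: [0.5424, 0.2745, 0.1527]
ee_rot: [[0.988, 0.0, 0.154], [-0.154, 0.0, 0.988], [0.0, -1.0, 0.0]]
force: [-0.4, -0.9, 4.7]
width: -0.0001
```

step_arm(series=[[-1, 0, 0.04, 0, 0], [-1, 0, 0.08, 0, 0], [-1, 0, 0.12, 0, 0], [-1, 0, 0.16, 0, 0], [-1, 0, 0.2, 0, 0], [-1, 0, 0.24, 0, 0], [-1, 0, 0.28, 0, 0], [-1, 0, 0.32, 0, 0]])

```text
time: 17.68
ee_pos: [0.5425, 0.2745, 0.1496]
ee_rot: [[0.988, 0.0, 0.155], [-0.155, 0.0, 0.988], [0.0, -1.0, 0.0]]
force: [-0.1, -2.1, 6.4]
width: 0.0004
```

step_arm(series=[[-1, 0, 0.04, 0, 0], [-1, 0, 0.08, 0, 0], [-1, 0, 0.12, 0, 0], [-1, 0, 0.16, 0, 0], [-1, 0, 0.2, 0, 0], [-1, 0, 0.24, 0, 0], [-1, 0, 0.28, 0, 0], [-1, 0, 0.32, 0, 0]])

```text
time: 18.35
ee_pos: [0.5421, 0.2745, 0.1459]
ee_rot: [[0.988, -0.0, 0.154], [-0.154, 0.0, 0.988], [-0.0, -1.0, -0.0]]
force: [-0.3, 0.9, 1.4]
width: 0.0008
```

```bash
python3 look.py 10
```

```text
t 18.55 pos [0.5422 0.2745 0.1461] head -0.155 F [-0.7  0.6 -0.1] M [-0.062 -0.062  0.01 ] w 0.0 | shift cm [-0.26 -2.89 -4.24] spin -0.008
```

View pics/s10.png

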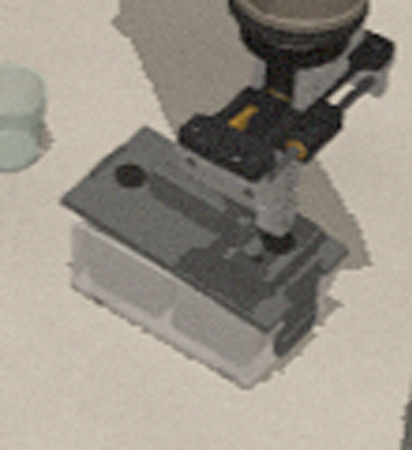

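step_arm(series=[[-1, 0, -1, 0, 0], [-1, 0, -3, 0, 0], [-1, 0, -5, 0, 0], [-1, 0, -6, -3, 0], [-1, 0, -6, -6, 0], [-1, 0, -6, -9, 0], [-1, 0, -6, -12, 0], [-1, 0, -6, -13.4, 0]])

```text
time: 19.22
ee_pos: [0.5213, 0.1385, 0.2069]
ee_rot: [[0.988, 0.0, 0.157], [-0.157, -0.001, 0.988], [0.001, -1.0, -0.001]]
force: [1.0, 0.2, -0.2]
width: 0.0005
```

```bash
python3 look.py 11
```

```text
t 19.42 pos [0.5219 0.1424 0.207 ] head -0.1556 F [ 0.4  0.5 -0.4] M [-0.024 -0.022 -0.028] w 0.0005 | shift cm [-0.31  3.21  9.12] spin -0.009
```

View pics/w11.png

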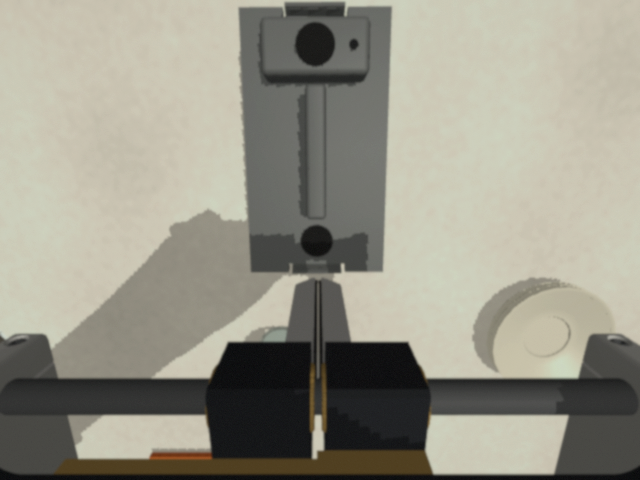

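View pics/s11.png

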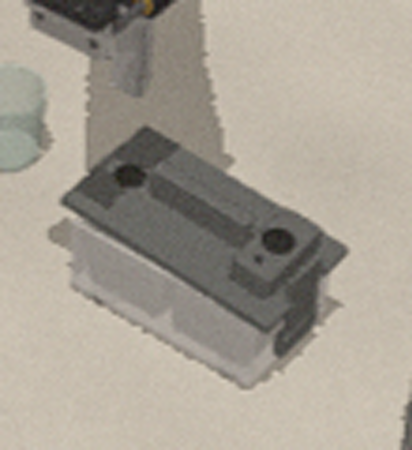

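```bash
python3 -c "
from h import *
v=np.load('v11.npz');d={k:v['w'+k] for k in('R','t','fx','fy','cx','cy')}
a=ray(d,(316.5,240.5),.100);print(a)
a=a[:2]+[.0007,0.0003];to([*a,.134],-.155)
"
```

```text
[0.52017062 0.14384606 0.1       ]
t 19.42 pos [0.5219 0.1424 0.207 ] head -0.1556 F [ 0.4  0.5 -0.4] M [-0.024 -0.022 -0.028] w 0.0005 | shift cm [-0.13  7.3   0.15] spin -0.001
```

step_arm(series=[[-1, -0.1, 1, 0.1, 0], [-1, -0.1, 2.5, 0.1, 0], [-1, -0.1, 4, 0.1, 0], [-1, -0.1, 5.2, 0.1, 0], [-1, -0.1, 6, 0.1, 0], [-1, -0.1, 6.5, 0.1, 0], [-1, -0.1, 6.8, 0.1, 0], [-1, -0.1, 6.9, 0.1, 0]])

```text
time: 20.08
ee_pos: [0.5207, 0.1436, 0.1369]
ee_rot: [[0.988, -0.0, 0.154], [-0.154, 0.0, 0.988], [-0.0, -1.0, 0.0]]
force: [0.5, 0.4, 0.1]
width: 0.0005
```

step_arm(series=[[-1, 0, 0.06, 0, 0], [-1, 0, 0.12, 0, 0], [-1, 0, 0.18, 0, 0], [-1, 0, 0.24, 0, 0], [-1, 0, 0.3, 0, 0], [-1, 0, 0.36, 0, 0], [-1, 0, 0.42, 0, 0], [-1, 0, 0.48, 0, 0]])

```text
time: 20.75
ee_pos: [0.5208, 0.1432, 0.1324]
ee_rot: [[0.988, 0.0, 0.155], [-0.155, 0.0, 0.988], [0.0, -1.0, 0.0]]
force: [0.1, -0.6, 0.6]
width: 0.0004
```

step_arm(series=[[-1, 0, 0.04, 0, 0], [-1, 0, 0.08, 0, 0], [-1, 0, 0.12, 0, 0], [-1, 0, 0.16, 0, 0], [-1, 0, 0.2, 0, 0], [-1, 0, 0.24, 0, 0], [-1, 0, 0.28, 0, 0], [-1, 0, 0.32, 0, 0]])

```text
time: 21.42
ee_pos: [0.5207, 0.1433, 0.1292]
ee_rot: [[0.988, 0.0, 0.154], [-0.154, 0.0, 0.988], [0.0, -1.0, 0.0]]
force: [-0.9, -0.0, 0.2]
width: 0.0002
```

step_arm(series=[[-1, 0, 0.04, 0, 0], [-1, 0, 0.08, 0, 0], [-1, 0, 0.12, 0, 0], [-1, 0, 0.16, 0, 0], [-1, 0, 0.2, 0, 0], [-1, 0, 0.24, 0, 0], [-1, 0, 0.28, 0, 0], [-1, 0, 0.32, 0, 0]])

```text
time: 22.08
ee_pos: [0.5207, 0.1433, 0.126]
ee_rot: [[0.988, 0.0, 0.154], [-0.154, 0.0, 0.988], [0.0, -1.0, 0.0]]
force: [0.9, -0.7, 0.2]
width: 0.0003
```

step_arm(series=[[-1, 0, 0.04, 0, 0], [-1, 0, 0.08, 0, 0], [-1, 0, 0.12, 0, 0], [-1, 0, 0.16, 0, 0], [-1, 0, 0.2, 0, 0], [-1, 0, 0.24, 0, 0], [-1, 0, 0.28, 0, 0], [-1, 0, 0.32, 0, 0]])

```text
time: 22.75
ee_pos: [0.5208, 0.1433, 0.1228]
ee_rot: [[0.988, 0.0, 0.154], [-0.154, 0.0, 0.988], [0.0, -1.0, 0.0]]
force: [-0.1, 0.7, -0.2]
width: 0.0002
```

```bash
python3 look.py 12
```

```text
t 22.95 pos [0.5208 0.1433 0.1228] head -0.1551 F [-0.8  0.4  0.5] M [-0.05  -0.077 -0.052] w 0.0008 | shift cm [-0.18 -5.22  9.05] spin -0.008
```

View pics/s12.png

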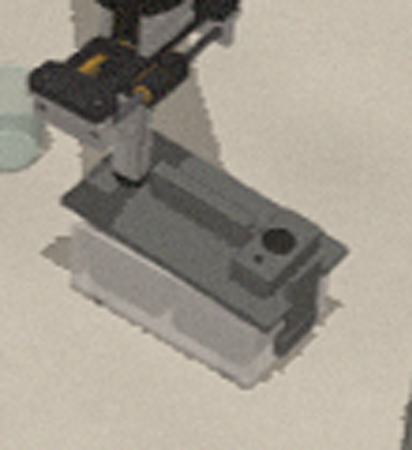

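View pics/w12.png

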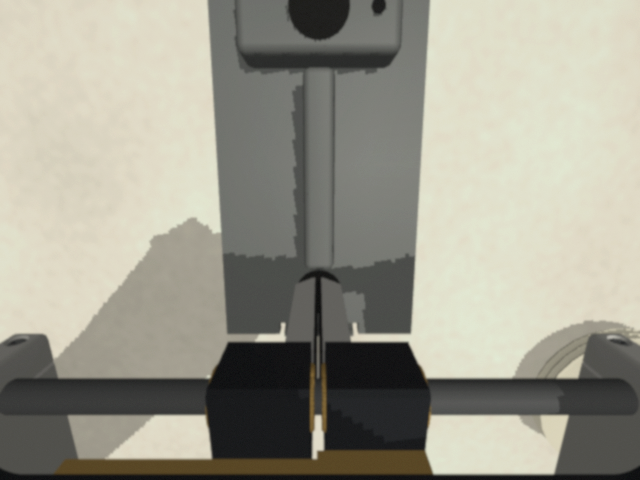

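step_arm(series=[[-1, 0, 0.04, 0, 0], [-1, 0, 0.08, 0, 0], [-1, 0, 0.12, 0, 0], [-1, 0, 0.16, 0, 0], [-1, 0, 0.2, 0, 0], [-1, 0, 0.24, 0, 0], [-1, 0, 0.28, 0, 0], [-1, 0, 0.32, 0, 0]])

```text
time: 23.62
ee_pos: [0.5209, 0.1434, 0.1197]
ee_rot: [[0.988, 0.0, 0.154], [-0.154, 0.0, 0.988], [0.0, -1.0, 0.0]]
force: [-1.0, -0.4, 6.1]
width: -0.0
```

step_arm(series=[[-1, 0, 0.03, 0, 0], [-1, 0, 0.06, 0, 0], [-1, 0, 0.09, 0, 0], [-1, 0, 0.12, 0, 0], [-1, 0, 0.15, 0, 0], [-1, 0, 0.18, 0, 0], [-1, 0, 0.21, 0, 0], [-1, 0, 0.24, 0, 0]])

```text
time: 24.28
ee_pos: [0.5207, 0.1433, 0.1171]
ee_rot: [[0.988, -0.0, 0.154], [-0.154, 0.0, 0.988], [-0.0, -1.0, 0.0]]
force: [-1.0, -0.8, 2.0]
width: 0.0005
```

```bash
python3 look.py 13
```

```text
t 24.48 pos [0.5207 0.1433 0.1172] head -0.155 F [-0.2 -0.3  0.6] M [-0.067  0.032  0.054] w 0.0005 | shift cm [-0.17 -5.78  9.05] spin -0.008
```

View pics/s13.png

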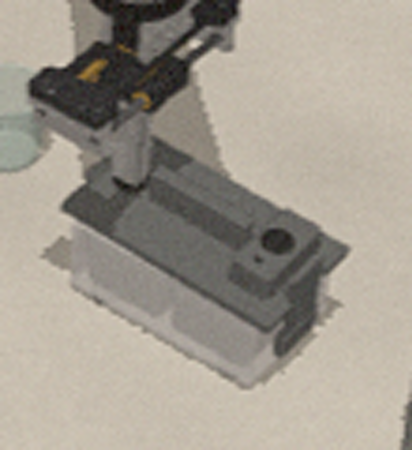

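step_arm(series=[[-1, 0, -1, 0, 0], [-1, 0, -3, 0, 0], [-1, 0, -5, 0, 0], [-1, 0, -7, 0, 0], [-1, 0, -9, -2, 0], [-1, 0, -11, -4, 0], [-1, 0, -13, -5, 0], [-1, 0, -13, -6, 0]])

```text
time: 25.15
ee_pos: [0.5128, 0.0837, 0.2515]
ee_rot: [[0.988, 0.005, 0.155], [-0.155, 0.0, 0.988], [0.005, -1.0, 0.001]]
force: [0.5, -0.7, -0.8]
width: 0.0005
```

```bash
python3 look.py 14; python3 -c "
from h import *
v=np.load('v14.npz')
im=v['simg'][:,:,::-1].astype(float);im=np.clip(im*1.4,0,255).astype(np.uint8)
cv2.imwrite('pics/s14b.png',cv2.resize(im[235:315,345:440],None,fx=7,fy=7,interpolation=cv2.INTER_CUBIC))"
```

```text
t 25.35 pos [0.5112 0.0842 0.247 ] head -0.1552 F [ 0.1  0.5 -0.7] M [-0.062 -0.045  0.025] w 0.0005 | shift cm [-0.15  7.2  15.04] spin -0.008
```

View pics/s14b.png

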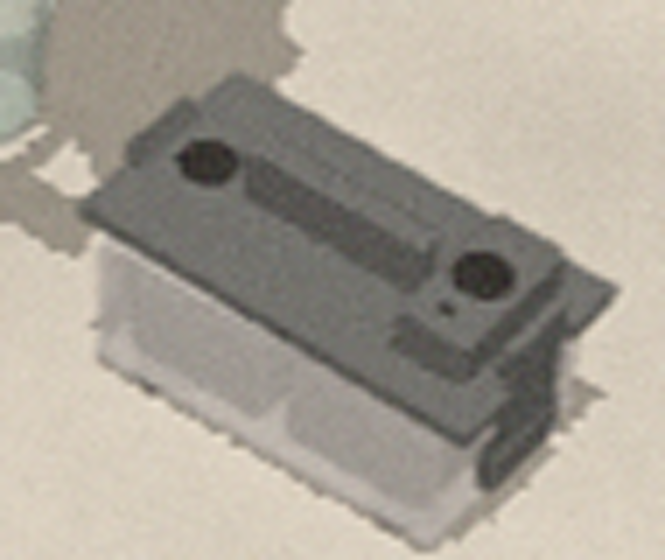

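View pics/w14.png

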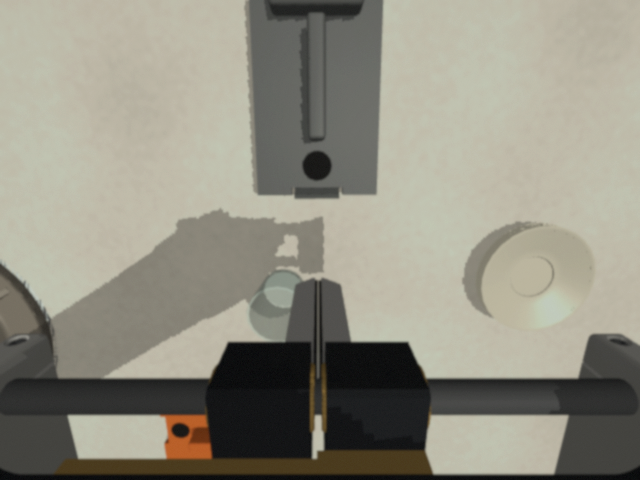

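```bash
cat > fit3.py <<'E'
from h import *
from scipy.optimize import least_squares
from scipy.spatial.transform import Rotation as Ro
v=np.load('v14.npz')
D={c:{k:v[c+k] for k in('R','t','fx','fy','cx','cy')} for c in 'ws'}
S=(np.array([(208,162),(484,275),(82,212),(238,74),(618,290),(468,440)])+.5)/7-.5+[345,235]
LS=np.array([[0,-71,14],[0,64,40],[54,-97,14],[-54,-97,14],[-54,97,14],[54,97,14]])/1e3
W=np.array([(316.5,165.5),(257.5,194.5),(377.5,194.5)]);LW=np.array([[0,-71,14],[-54,-97,14],[54,-97,14]])/1e3
def X(q,L):
    return L@(Ro.from_euler('z',q[3])*Ro.from_euler('x',q[4])).as_matrix().T+q[:3]
f=lambda q:np.r_[(proj(D['s'],X(q,LS))-S).ravel()*2,(proj(D['w'],X(q,LW))-W).ravel()]
r=least_squares(f,[.531,.211,.07,-.15,0]);J=np.linalg.inv(r.jac.T@r.jac);print(r.x.round(4),np.sqrt(np.diag(J)).round(4),r.fun.round(2))
# box bottom/rim corners seen in scene
for b in([.530,.2117,-.151],[.531,.211,-.153]):
  for h in(0,.002,.005,.008):
    B=np.array([[52,86,0],[52,-86,0],[52,86,70],[52,-86,70]])/1e3
    q=proj(D['s'],X([*b[:2],h,b[2],0],B));print(h,((q-[345,235]+.5)*7-.5).round(0).tolist())
E
python3 fit3.py
```

```text
[ 0.5305  0.213   0.0722 -0.1473 -0.0473] [0.0008 0.0005 0.0011 0.0068 0.0104] [-0.42  1.18 -0.49  0.72 -1.2  -1.59 -1.24 -0.92 -0.27 -0.68 -0.26 -0.26
  0.14 -0.92  0.42 -0.14 -1.52 -1.38]
0 [[428.0, 559.0], [95.0, 365.0], [440.0, 441.0], [97.0, 248.0]]
0.002 [[428.0, 556.0], [95.0, 362.0], [440.0, 437.0], [97.0, 245.0]]
0.005 [[429.0, 551.0], [95.0, 357.0], [441.0, 432.0], [98.0, 240.0]]
0.008 [[429.0, 546.0], [95.0, 352.0], [441.0, 427.0], [98.0, 234.0]]
0 [[425.0, 560.0], [92.0, 366.0], [437.0, 442.0], [95.0, 249.0]]
0.002 [[425.0, 557.0], [92.0, 363.0], [437.0, 439.0], [95.0, 245.0]]
0.005 [[426.0, 552.0], [93.0, 358.0], [438.0, 433.0], [95.0, 240.0]]
0.008 [[426.0, 547.0], [93.0, 353.0], [438.0, 428.0], [95.0, 235.0]]
```

```bash
python3 -c "
from h import *
to([.5207,.1433,.120],-.155)"
```

```text
t 25.35 pos [0.5112 0.0842 0.247 ] head -0.1552 F [ 0.1  0.5 -0.7] M [-0.062 -0.045  0.025] w 0.0005 | shift cm [ 0.02 12.7   5.99] spin -0.0
```

step_arm(series=[[-1, 0, 1, 3, 0], [-1, 0, 3, 6, 0], [-1, 0, 5.5, 6, 0], [-1, 0, 8, 6, 0], [-1, 0, 10, 6, 0], [-1, 0, 11.5, 6, 0], [-1, 0, 12.4, 6, 0], [-1, 0, 12.7, 6, 0]])

```text
time: 26.02
ee_pos: [0.5196, 0.144, 0.1183]
ee_rot: [[0.988, -0.003, 0.153], [-0.153, 0.0, 0.988], [-0.003, -1.0, -0.0]]
force: [0.5, 0.0, 0.2]
width: 0.0005
```

step_arm(series=[[-1, 0, 0.05, 0, 0], [-1, 0, 0.1, 0, 0], [-1, 0, 0.15, 0, 0], [-1, 0, 0.2, 0, 0], [-1, 0, 0.25, 0, 0], [-1, 0, 0.3, 0, 0], [-1, 0, 0.35, 0, 0], [-1, 0, 0.4, 0, 0]])

```text
time: 26.68
ee_pos: [0.5209, 0.1432, 0.1164]
ee_rot: [[0.988, 0.0, 0.155], [-0.155, -0.0, 0.988], [0.0, -1.0, 0.0]]
force: [-0.0, -0.6, 1.8]
width: 0.0008
```

step_arm(series=[[-1, 0, 0.03, 0, 0], [-1, 0, 0.06, 0, 0], [-1, 0, 0.09, 0, 0], [-1, 0, 0.12, 0, 0], [-1, 0, 0.15, 0, 0], [-1, 0, 0.18, 0, 0], [-1, 0, 0.21, 0, 0], [-1, 0, 0.24, 0, 0]])

```text
time: 27.35
ee_pos: [0.5207, 0.1432, 0.1138]
ee_rot: [[0.988, -0.0, 0.154], [-0.154, -0.0, 0.988], [-0.0, -1.0, -0.0]]
force: [-0.6, -0.4, 1.9]
width: 0.0006
```

step_arm(series=[[-1, 0, 0.03, 0, 0], [-1, 0, 0.06, 0, 0], [-1, 0, 0.09, 0, 0], [-1, 0, 0.12, 0, 0], [-1, 0, 0.15, 0, 0], [-1, 0, 0.18, 0, 0], [-1, 0, 0.21, 0, 0], [-1, 0, 0.24, 0, 0]])

```text
time: 28.02
ee_pos: [0.5207, 0.1433, 0.1114]
ee_rot: [[0.988, -0.0, 0.154], [-0.154, -0.0, 0.988], [-0.0, -1.0, -0.0]]
force: [-0.8, -3.1, 1.5]
width: 0.0006
```

step_arm(series=[[-1, 0, 0.03, 0, 0], [-1, 0, 0.06, 0, 0], [-1, 0, 0.09, 0, 0], [-1, 0, 0.12, 0, 0], [-1, 0, 0.15, 0, 0], [-1, 0, 0.18, 0, 0], [-1, 0, 0.21, 0, 0], [-1, 0, 0.24, 0, 0]])

```text
time: 28.68
ee_pos: [0.5208, 0.1433, 0.109]
ee_rot: [[0.988, 0.0, 0.155], [-0.155, 0.0, 0.988], [-0.0, -1.0, 0.0]]
force: [-2.4, -1.1, 6.4]
width: 0.0002
```

step_arm(series=[[-1, 0, 0.02, 0, 0], [-1, 0, 0.04, 0, 0], [-1, 0, 0.06, 0, 0], [-1, 0, 0.08, 0, 0], [-1, 0, 0.1, 0, 0], [-1, 0, 0.12, 0, 0], [-1, 0, 0.14, 0, 0], [-1, 0, 0.16, 0, 0]])

```text
time: 29.35
ee_pos: [0.5209, 0.1434, 0.1087]
ee_rot: [[0.988, 0.001, 0.155], [-0.155, -0.001, 0.988], [0.001, -1.0, -0.001]]
force: [-10.9, -3.4, 32.6]
width: 0.0007
```

```bash
python3 look.py 15; python3 -c "
from h import *
v=np.load('v15.npz')
im=v['simg'][:,:,::-1].astype(float);im=np.clip(im*1.4,0,255).astype(np.uint8)
cv2.imwrite('pics/s15b.png',cv2.resize(im[235:315,345:440],None,fx=7,fy=7,interpolation=cv2.INTER_CUBIC))"
```

```text
t 29.55 pos [0.5209 0.1433 0.1088] head -0.1551 F [-9.5 -4.6 28.3] M [-0.984  2.376  0.031] w 0.0003 | shift cm [-0.18 -6.63  9.04] spin -0.008
```

View pics/s15b.png

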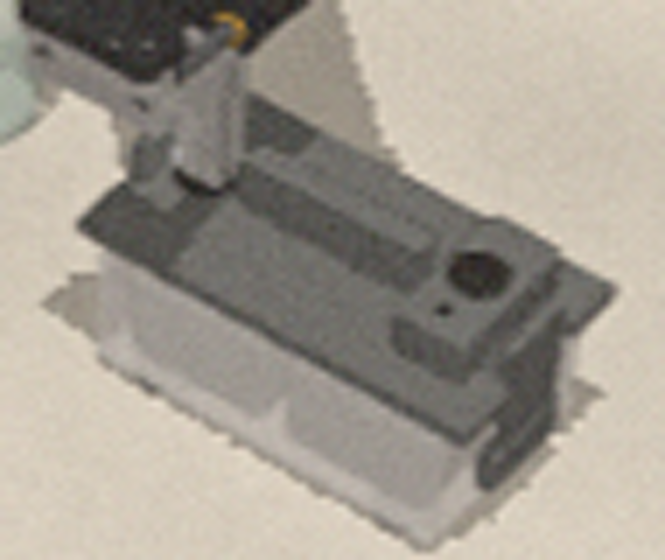

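step_arm(series=[[-1, 0, -0.3, 0, 0], [-1, 0, -1, 0, 0], [-1, 0, -3, 0, 0], [-1, 0, -6, 0, 0], [-1, 0, -9, 0, 0], [-1, 0, -11, -2, 0], [-1, 0, -13, -4, 0], [-1, 0, -13, -6, 0]])

```text
time: 30.22
ee_pos: [0.5128, 0.0842, 0.2414]
ee_rot: [[0.988, 0.005, 0.153], [-0.153, 0.001, 0.988], [0.005, -1.0, 0.002]]
force: [0.5, 0.2, -0.2]
width: 0.0004
```

```bash
python3 look.py 16; python3 -c "
from h import *
v=np.load('v16.npz')
im=v['simg'][:,:,::-1].astype(float);im=np.clip(im*1.4,0,255).astype(np.uint8)
cv2.imwrite('pics/s16b.png',cv2.resize(im[235:315,345:440],None,fx=7,fy=7,interpolation=cv2.INTER_CUBIC))
im=v['timg'][:,:,::-1].astype(float);im=np.clip(im*1.4,0,255).astype(np.uint8)
cv2.imwrite('pics/t16b.png',im)"
```

```text
t 30.42 pos [0.5115 0.0837 0.2376] head -0.1561 F [0.4 0.8 0.1] M [ 0.006 -0.086  0.053] w 0.0005 | shift cm [-0.2   6.26 15.08] spin -0.009
```

View pics/s16b.png

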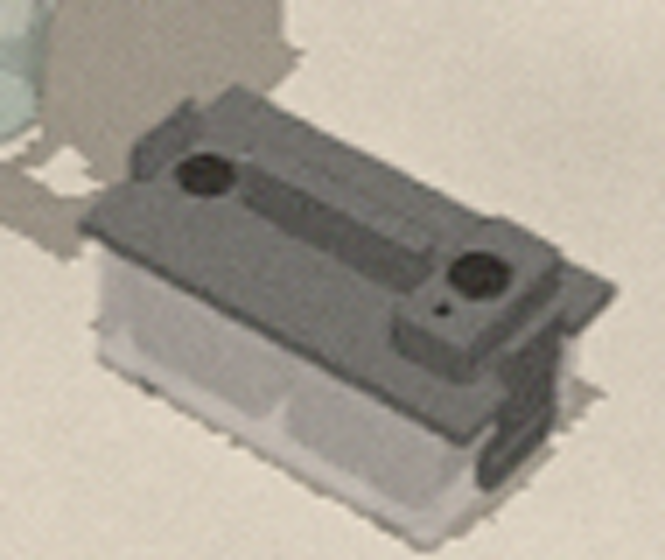

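View pics/w16.png

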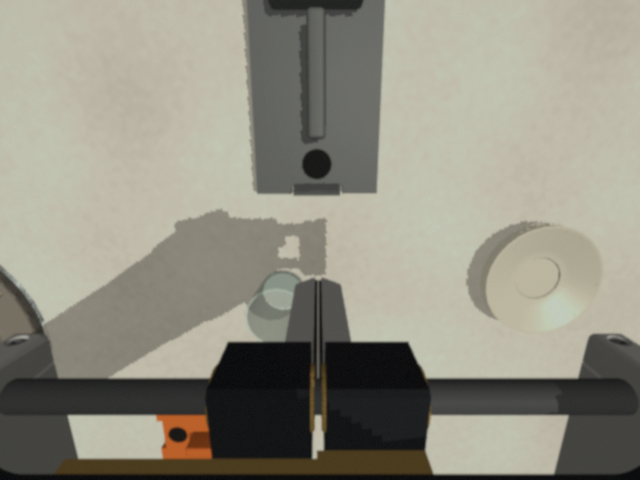

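```bash
sed -i "s/'v14.npz'/'v16.npz'/; s/(208,162),(484,275),(82,212),(238,74),(618,290),(468,440)/(206,174),(480,275),(82,223),(238,86),(618,290),(467,441)/; s/(316.5,165.5),(257.5,194.5),(377.5,194.5)/(316.5,164),(257.5,193.5),(377,193.5)/" fit3.py; python3 fit3.py|head -1; python3 -c "
from h import *
to([.5417,.2745,.145],-.155)"
```

```text
[ 0.5303  0.2129  0.068  -0.1482 -0.009 ] [0.0008 0.0005 0.0011 0.0066 0.01  ] [-0.31  0.87 -0.36  1.03 -1.61 -1.16 -1.72 -0.74 -0.59 -0.64 -0.35 -0.56
t 30.42 pos [0.5115 0.0837 0.2376] head -0.1561 F [0.4 0.8 0.1] M [ 0.006 -0.086  0.053] w 0.0005 | shift cm [ 0.02  9.26 19.31] spin -0.001
```

step_arm(series=[[-1, 0, 0, 2, 0], [-1, 0, 0, 5, 0], [-1, 0, 0, 9, 0], [-1, 0, 0, 13, 0], [-1, 0, 2, 16, 0], [-1, 0, 4, 18, 0], [-1, 0, 6, 19.2, 0], [-1, 0, 7.5, 19.3, 0]])

```text
time: 31.08
ee_pos: [0.5397, 0.279, 0.1602]
ee_rot: [[0.989, -0.002, 0.15], [-0.15, 0.002, 0.989], [-0.003, -1.0, 0.001]]
force: [-1.1, 0.0, -0.2]
width: 0.0005
```

step_arm(series=[[-1, 0, 0.6, 0, 0], [-1, 0, 1.0, 0, 0], [-1, 0, 1.4, 0, 0], [-1, 0, 1.7, 0, 0], [-1, 0, 1.9, 0, 0], [-1, 0, 2.1, 0, 0], [-1, 0, 2.2, 0, 0], [-1, 0, 2.3, 0, 0]])

```text
time: 31.75
ee_pos: [0.5415, 0.2746, 0.1397]
ee_rot: [[0.988, 0.001, 0.155], [-0.155, 0.0, 0.988], [0.0, -1.0, 0.0]]
force: [-0.2, -0.3, 0.0]
width: 0.0004
```

step_arm(series=[[-1, 0, 0.05, 0, 0], [-1, 0, 0.1, 0, 0], [-1, 0, 0.15, 0, 0], [-1, 0, 0.2, 0, 0], [-1, 0, 0.25, 0, 0], [-1, 0, 0.3, 0, 0], [-1, 0, 0.35, 0, 0], [-1, 0, 0.4, 0, 0]])

```text
time: 32.42
ee_pos: [0.5413, 0.2747, 0.1354]
ee_rot: [[0.988, -0.0, 0.154], [-0.154, 0.0, 0.988], [-0.0, -1.0, 0.0]]
force: [-0.6, 0.5, -0.1]
width: 0.0003
```

step_arm(series=[[-1, 0, 0.02, 0, 0], [-1, 0, 0.04, 0, 0], [-1, 0, 0.06, 0, 0], [-1, 0, 0.08, 0, 0], [-1, 0, 0.1, 0, 0], [-1, 0, 0.12, 0, 0], [-1, 0, 0.14, 0, 0], [-1, 0, 0.16, 0, 0]])

```text
time: 33.08
ee_pos: [0.5414, 0.2749, 0.1349]
ee_rot: [[0.988, 0.001, 0.154], [-0.154, -0.0, 0.988], [0.001, -1.0, 0.0]]
force: [-6.2, -4.1, 20.9]
width: 0.0004
```

step_arm(series=[[-1, 0, -0.3, 0, 0], [-1, 0, -1, 0, 0], [-1, 0, -3, 0, 0], [-1, 0, -6, 0, 0], [-1, 0, -9, 0, 0], [-1, 0, -12, -3, 0], [-1, 0, -14, -7, 0], [-1, 0, -14, -10, 0]])

```text
time: 33.75
ee_pos: [0.5266, 0.1758, 0.2778]
ee_rot: [[0.988, 0.005, 0.153], [-0.153, 0.002, 0.988], [0.004, -1.0, 0.002]]
force: [0.7, 0.2, -0.1]
width: 0.0003
```

step_arm(series=[[-1, 0, 0, -2, 0], [-1, 0, 0, -5, 0], [-1, 0, 0, -8, 0], [-1, 0, 0, -10, 0], [-1, 0, 0, -10, 0], [-1, 0, 0, -10, 0], [-1, 0, 0, -10, 0], [-1, 0, 0, -10, 0]])

```text
time: 34.42
ee_pos: [0.5105, 0.0783, 0.274]
ee_rot: [[0.988, 0.0, 0.153], [-0.153, 0.001, 0.988], [0.0, -1.0, 0.001]]
force: [0.1, -0.4, -1.0]
width: 0.0008
```

```bash
python3 look.py 17; python3 -c "
from h import *
v=np.load('v17.npz')
im=v['simg'][:,:,::-1].astype(float);im=np.clip(im*1.3,0,255).astype(np.uint8)
cv2.imwrite('pics/s17b.png',im)
d={k:v['t'+k] for k in('R','t','fx','fy','cx','cy')}
cv2.imwrite('pics/t17b.png',np.clip(v['timg'][:,:,::-1]*1.5,0,255).astype(np.uint8))"
```

```text
t 34.62 pos [0.5104 0.0778 0.2737] head -0.1539 F [-0.8  0.2  0.1] M [ 0.    -0.059 -0.009] w 0.0003 | shift cm [-0.14  9.88 15.68] spin -0.007
```

View pics/s17b.png

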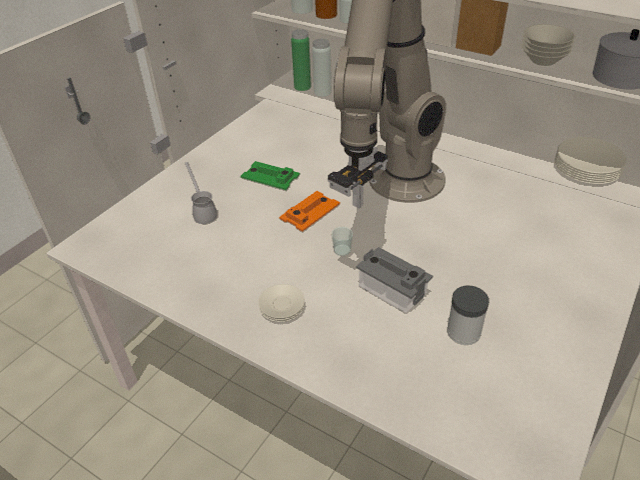

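View pics/w17.png

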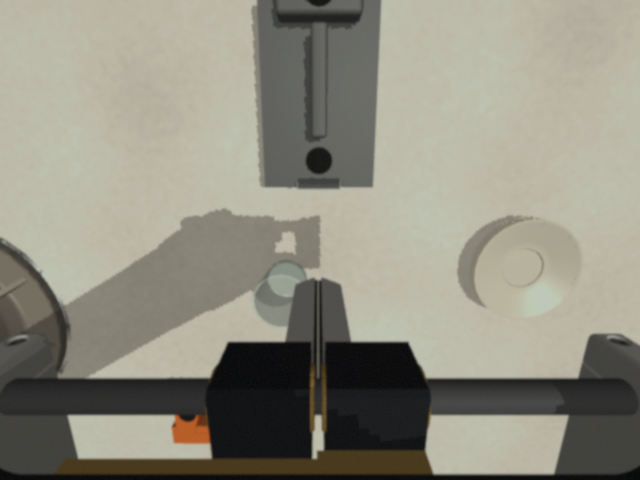

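View pics/t17b.png

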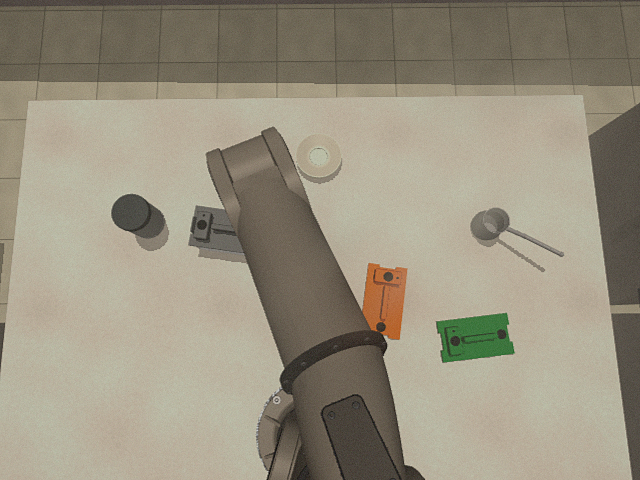

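The lid lies level with a clip over each end (scene image, around 395,272). The cezve, saucers, canister and cup are at their original pixels, and the gripper is clear, so I'm handing in.

```bash
python3 -c "
from plant import ctrl
print(ctrl.job_done())"
```

```text
the job is handed in; nothing more can be done
None
```

The coffee box is closed: both clips have snapped over the lid, and it sits flush on the rim as far as I can measure. I handed the job in at about 34.6 s, and no verdict was reported.

- **Lift and placing:** I picked the grey lid up by its rib about 21 mm to the pump's side of the middle, and it stayed level. I laid it loose on both clips, let go, and checked that a clip stood in each end notch.
- **Pressing, pump end:** This end went past its clip at about 6 N or a little more.
- **Pressing, bare end:** My first press was not enough. The force dropped from 6 N to 2 N, which looked like a click, but a fit to the images showed that end still about 8 mm high. I pressed again until it met a solid stop.
- **Flush check:** A final touch on the pump disc also met a solid stop, at the height a flush, level lid should have (109.9 mm measured, 109.8 mm expected). The camera fit gave a tilt of 0.009 ± 0.01 rad.
- **Forces:** The solid stops peaked at about 33 N at the bare end and 21 N at the pump end. That is firmer than "gently", but below the 60 N limit.
- **Position:** The camera estimates of the box position differed by 1 to 2 mm. The lid is centred well within the 8 mm allowed.
- **Bystanders:** The cezve, saucers, canister and cup show at their original places in the last pictures, and the gripper was clear of everything.

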